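# Snap the bur block into its bench cradle

### The job

Pick up the beech bur block and push it straight down into the grey cradle, between the two orange spring hooks, until both hooks have clicked over its ends and it sits fully home and level; then let go. Feel your way down: the cradle must never take more than 40 N, side load and the block's weight included. Leave the copper pot and the loupe where they are.

Things in the scene. Friction and masses are not known exactly. Their poses are not given: they have to be found in the camera images.
- bur_block_center (a point): Beech block with upright burs, 60 x 110 mm, 64 mm high over the burs, about 0.3 kg. Point: its centre, 29 mm above its underside; z up, y along the 110 mm, x along the 60 mm. The wood is 36 mm high: grip its two long sides (60 mm apart), fingertips 5 to 10 mm above its underside. The burs stand 3 mm or more in from the wood's edges. Either way round fits the cradle.
- cradle: Fixed cradle: dark foot 86 x 150 x 8 mm, grey seat, orange hook at each end. Origin: centre of the foot's underside; y along the 150 mm, z up. The block belongs centred over it, length along y. The rigid seat floor is clamped 31 to 55 mm above the origin, different each time and not reported. Corner lead-ins 10 mm high leave 1.5 mm play at the floor, 4 mm on top; long sides open 76 mm for fingers.
- hook_left (a joint): Spring hook at the cradle's +y end, 24 mm wide, hinged at the seat floor; rad, 0 = upright (at rest, and once clicked), about 0.07 outward as the block passes. Its ramp starts 54 mm above the floor, 4 mm outside the block's end, and slopes in to a lip 40 mm up that overhangs the block by 2.5 mm; lip underside 1.3 mm above the wood of a seated block.
- hook_right (a joint): The same spring hook at the cradle's -y end; rad, 0 = upright, growing outward. Getting the block past the ramps takes roughly 8 to 18 N in all, then 3 to 7 N while it slides between the lips; at the click this drops away, and about 1 mm further it meets the rigid seat floor. Pushing off-centre or askew adds side load.
- copper_pot: Small copper-coloured lidded pot, 34 mm across, 38 mm high, loose on the worktop; origin at the centre of its underside. Bystander.
- loupe: Grey folding loupe, 24 x 59 x 13 mm, loose on the worktop; origin at the centre of its underside. Bystander.

How it is judged:
By the outcome, as a careful person would: the job done as asked, in the order asked, and still so for the second after the job is handed in, with the robot touching nothing.
It also fails if it takes over 69 s, if anything falls off the work surface, if the arm or the gripper's body presses on something with over 40 N, if the wrist force passes 120 N, or if a joint passes its speed limit or range.

### The arm

A 6-joint arm with a two-finger parallel gripper is mounted at the origin on a cart in front of the work surface, level with it; the furniture and walls round the work are solid. World frame = base frame: x ahead of the robot, y to its left, z up, the work surface at z = 0. Lengths are in m, angles in rad, forces in N, time in s.
With the tool pointing down it reaches from about 0.3 to 1 m from the base axis. Payload 5.1 kg.
Tool frame: the origin (TCP) lies between the finger pads; the fingertips stand 19 mm ahead of it and the grasp point (between the pads) is the TCP; z points along the fingers, y is the direction in which the jaws open and shut (so a half turn about z gives the same grasp; the last joint's range is limited). The gripper opens to 95 mm and grips with 3 to 60 N. Pads are 20 mm wide; open, the fingers measure 119 mm over their backs; the gripper's body (75 mm by 180 mm) begins 59 mm behind the grasp point.
Start: joints at [-1.252, 0.124, 1.65, -0, 1.367, -0.083], TCP at [0.254, -0.598, 0.234] pointing down, gripper open.
Joint ranges: [-2.61, 2.61], [-1.02, 2.33], [0.03, 2.71], [-1.35, 4.49], [0.32, 2.68], [-2.91, 2.91]. Speed limits (rad/s): [2.57, 2.57, 3.14, 3.14, 3.14, 3.14].

### API

Orientations are given as a unit quaternion [x, y, z, w].
In Python, from workcell import robot gives the robot as it stands.
- The arm moves only by the tool carry_out, never from a script. Its argument "plan" is one flat list of numbers, 7 for each row, row after row: the shift along the tool's x, y, z in m, then the turn, a rotation vector about the tool's x, y, z in rad, then the finger opening in m, from 0 to 0.0951. In form: [dx, dy, dz, rx, ry, rz, gripper, dx, dy, dz, rx, ry, rz, gripper, ...]. A call has 1 to 20 rows; each row is the pose to reach, as a shift and turn from the pose commanded when the call began, along the tool's axes at that moment; what a row does not reach only later rows make up. A row lasts 1/8 s, in which the tool goes at most 62.5 mm and 10.7 degrees, less where a joint would pass 70% of its speed; a pose out of reach is approached as far as the arm can. A call with a gripper value outside its range is refused whole. The fingers move at their own pace and stop on an object; "force" is the grip in N (left out, the last holds). Time passes only in rows, so rows that repeat a pose let the fingers close. It gives the time, the measured TCP pose, the force and the opening at its end, in the units of the state.
- robot.get_state(): the state, without advancing time (a new reading comes with each control period).
- robot.read_camera(name): name is "scene" or "top" or "wrist"; returns the picture (384x512x3 uint8, red, green, blue); there is no depth.
- robot.get_calibration(name): a dict with "fx", "fy", "cx", "cy" (pixels), "R" (3x3) and "t" (3): a world point X has camera coordinates R X + t. Camera axes: x right, y down, z forward; pixel columns grow to the right and rows downward; lengths in m; the calibration is good to about 2 mm. A picture is of the moment at which its call begins: read the wrist's pose just before it. get_calibration takes no time and is no camera call; for the wrist camera it gives the pose at the moment of the call.
- robot.hand_in(): hands the job in, once; it reports no verdict.
The state is a dict: "t": time; "joints": joint angles; "dq": joint speeds; "joint_efforts": joint torques, N m; "position": TCP position; "tool_rot": TCP orientation; "ft_force": force on the tool from outside, world axes, zero at the start; "wrist_torque": the same for the moment, N m; "opening": finger opening in m.
Only numpy, scipy, OpenCV 4.12 (cv2) and the standard library are available. Lean on these libraries where they do the work, as an engineer would, in place of code of your own. Each camera call takes 0.05 s, during which the arm holds its last target.

## Working session

There is one attempt and no reset: what is moved stays moved. The work goes in short steps, Python scripts to look and compute and a tool call to move; the robot and the scene stay as the last step left them, time stands still between calls to the robot, and variables do not carry over. Pictures are saved under pics/ and viewed, and the job is handed in when it is done.

Besides the shell and the picture viewer there is one more tool, called after "Emit:" in YAML: its name, and indented under it one key for each argument. carry_out: Moves the arm, as the interface text tells. Its arguments: {"type":"object","properties":{"plan":{"type":"array","items":{"type":"number"}},"force":{"type":"number"}},"required":["plan"]}

```bash
mkdir -p pics; ls
python3 - <<'E'
from workcell import robot
import cv2
s=robot.get_state();print(s)
for n in("scene","top","wrist"):
    c=robot.get_calibration(n);print(n,c)
    cv2.imwrite(f"pics/{n}0.png",robot.read_camera(n)[:,:,::-1])
E
```

```text
pics
{'t': 0.0, 'joints': array([-1.25158928e+00,  1.24521450e-01,  1.65167477e+00, -1.05481540e-05,
        1.36749908e+00, -8.25750803e-02]), 'dq': array([ 0.0003174 , -0.00108984, -0.00054275,  0.0011584 ,  0.00104278,
        0.0008666 ]), 'joint_efforts': array([-5.10673672e-04, -4.17608929e+01, -3.59934711e+01,  7.74206081e-02,
        4.92327218e-02, -1.88851823e-04]), 'position': array([ 0.2539831 , -0.59766612,  0.23237598]), 'tool_rot': array([ 9.79888406e-01,  1.99543493e-01, -1.29226757e-04, -1.04336522e-03]), 'ft_force': array([-0.5785798 , -0.08254093, -0.03395119]), 'wrist_torque': array([0.01474257, 0.02479111, 0.02817545]), 'opening': 0.0951184980365406}
scene {'fx': 347.81296181827724, 'fy': 347.81296181827724, 'cx': 253.61123877156808, 'cy': 195.12895535936948, 'R': array([[ 0.52250057, -0.8523012 ,  0.02399607],
       [-0.43258478, -0.28923693, -0.85393935],
       [ 0.73475408,  0.43580346, -0.51981899]]), 't': array([-0.43050381,  0.26729158,  0.54093044])}
top {'fx': 364.86182148306034, 'fy': 364.86182148306034, 'cx': 256.3084798993046, 'cy': 199.77080194597153, 'R': array([[-0.00692982, -0.99977807, -0.01989443],
       [-0.99593175,  0.0086879 , -0.08969094],
       [ 0.08984387,  0.01919195, -0.99577093]]), 't': array([-0.11868068,  0.61080715,  0.85381668])}
wrist {'fx': 265.0811318029992, 'fy': 265.0811318029992, 'cx': 253.7503895052057, 'cy': 194.14649834439263, 'R': array([[ 3.90820485e-01, -9.20466609e-01, -7.54987112e-04],
       [-8.87125129e-01, -3.76882548e-01,  2.66399233e-01],
       [-2.45496140e-01, -1.03444509e-01, -9.63862479e-01]]), 't': array([-0.64997595, -0.02918798,  0.39072941])}
```

View pics/scene0.png

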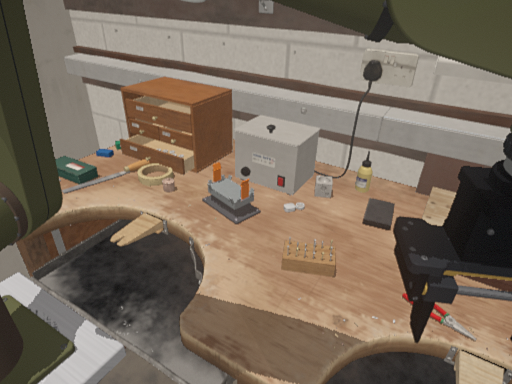

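View pics/top0.png

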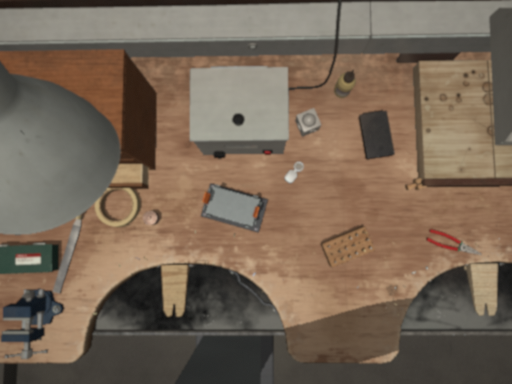

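View pics/wrist0.png

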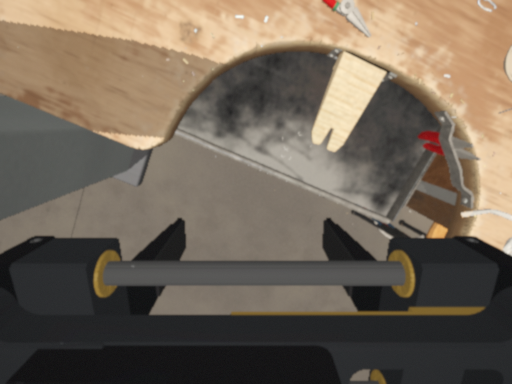

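The top view shows the block near (347,246), the cradle near (235,206), the loupe near (294,172) and the pot near (152,216). I'll make a first estimate of these from the top view.

```bash
cat > h.py <<'E'
import numpy as np, cv2
from scipy.spatial.transform import Rotation as Ro
def ray(c,uv,z):
    uv=np.atleast_2d(np.asarray(uv,float)); d=np.c_[(uv[:,0]-c['cx'])/c['fx'],(uv[:,1]-c['cy'])/c['fy'],np.ones(len(uv))]@c['R']
    o=-c['R'].T@c['t']; return o+d*((z-o[2])/d[:,2])[:,None]
def proj(c,X):
    p=np.atleast_2d(X)@c['R'].T+c['t']; return np.c_[c['fx']*p[:,0]/p[:,2]+c['cx'],c['fy']*p[:,1]/p[:,2]+c['cy']]
def crop(im,x0,y0,x1,y1,k,fn):
    cv2.imwrite(fn,cv2.resize(im[y0:y1,x0:x1],None,fx=k,fy=k,interpolation=cv2.INTER_CUBIC))
E
python3 - <<'E'
from h import *
from workcell import robot
im=cv2.imread('pics/top0.png'); crop(im,190,150,390,280,4,'pics/topc.png')
im2=cv2.imread('pics/scene0.png'); crop(im2,190,150,350,285,5-0,'pics/scc.png')
c=robot.get_calibration('top')
print(ray(c,[[347,246]],.036),ray(c,[[235,206]],.04),ray(c,[[152,216]],.03),ray(c,[[294,172]],0.01))
E
```

```text
[[ 0.49819387 -0.33576533  0.036     ]] [[ 0.59421789 -0.07303648  0.04      ]] [[0.57250905 0.12774224 0.03      ]] [[ 0.67934935 -0.21668468  0.01      ]]
```

View pics/topc.png

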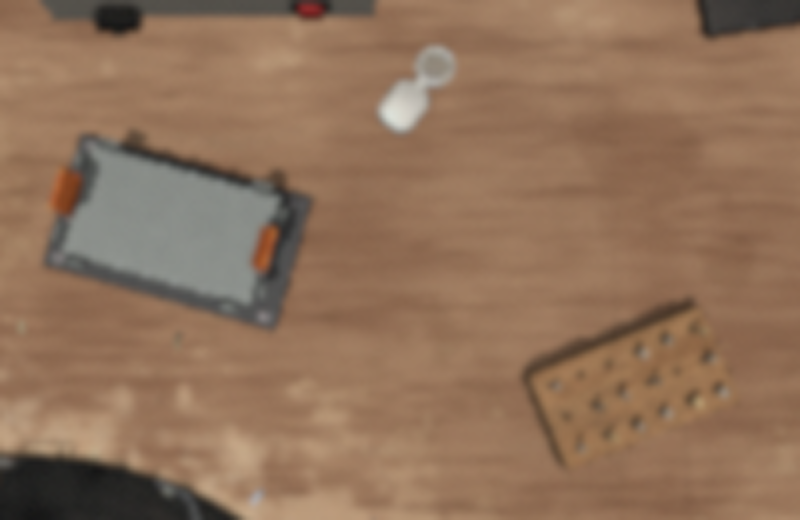

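View pics/scc.png

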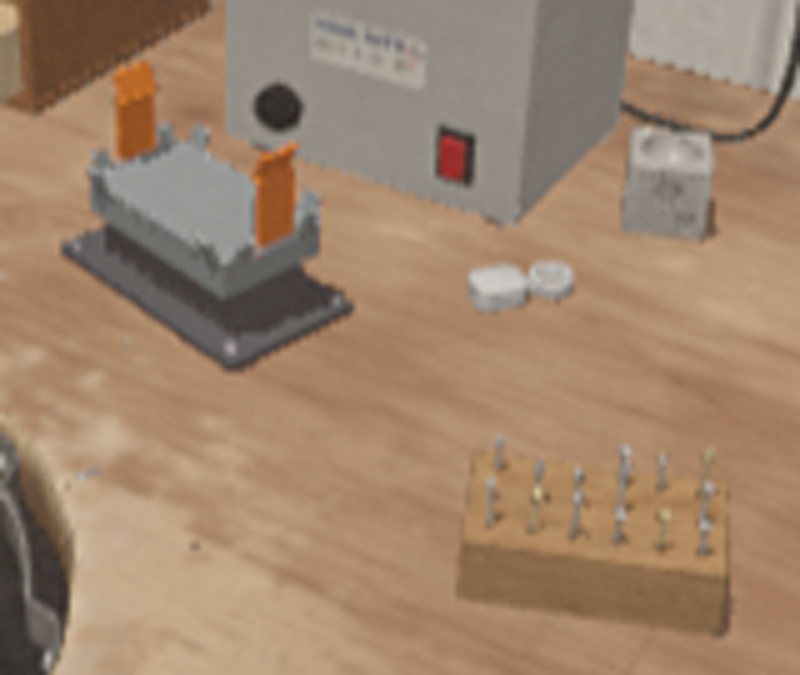

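```bash
cat >> h.py <<'E'
def delta(s,pos,yawx):
    "shift+rotvec in tool axes from measured pose to tool-down pose with tool x at yawx"
    R=Ro.from_quat(s['tool_rot']); T=Ro.from_euler('z',yawx)*Ro.from_euler('x',np.pi)
    return np.round(R.inv().apply(np.asarray(pos)-s['position']),4), np.round((R.inv()*T).as_rotvec(),4)
E
python3 - <<'E'
from h import *
from workcell import robot
s=robot.get_state(); w=robot.get_calibration('wrist'); R=Ro.from_quat(s['tool_rot']).as_matrix()
o=-w['R'].T@w['t']; print('cam in tool',R.T@(o-s['position'])); print('R tool->cam',w['R']@R)
c=robot.get_calibration('top')
im=cv2.imread('pics/top0.png')
hsv=cv2.cvtColor(im,cv2.COLOR_BGR2HSV)
# corners of block (zoom px) on wood top
q=np.array([[525,375],[695,300],[735,390],[563,468]])/4+[190,150]-0.4
P=ray(c,q,.036);print(P, P.mean(0))
# cradle foot corners at z=.008
q=np.array([[83,135],[312,198],[274,328],[45,265]])/4+[190,150]-.4
P=ray(c,q,.008);print(P,P.mean(0))
for z in(0,.1,.15): print('cab',z,ray(c,np.array([[45,12],[375,15]])/4+[190,150],z))
print(delta(s,[.498,-.336,.2],1.986))
E
```

```text
cam in tool [ 0.07580458  0.00054311 -0.15136864]
R tool->cam [[-2.21573714e-04  9.99999361e-01 -1.10827275e-03]
 [-9.63829842e-01 -5.08934176e-04 -2.66517872e-01]
 [-2.66518266e-01  1.00913299e-03  9.63829339e-01]]
[[ 0.50475965 -0.27473807  0.036     ]
 [ 0.54802113 -0.37558002  0.036     ]
 [ 0.49525421 -0.39713615  0.036     ]
 [ 0.45064485 -0.29564083  0.036     ]] [ 0.49966996 -0.33577377  0.036     ]
[[ 0.65336721 -0.00945399  0.008     ]
 [ 0.61292306 -0.1509122   0.008     ]
 [ 0.53339983 -0.12694096  0.008     ]
 [ 0.57298285  0.01362508  0.008     ]] [ 0.59316824 -0.06842052  0.008     ]
cab 0 [[ 0.7318295   0.01505959  0.        ]
 [ 0.72756598 -0.19261979  0.        ]]
cab 0.1 [[ 0.70955679 -0.00215756  0.1       ]
 [ 0.70576561 -0.18682866  0.1       ]]
cab 0.15 [[ 0.69842043 -0.01076614  0.15      ]
 [ 0.69486542 -0.18393309  0.15      ]]
(array([ 0.3269, -0.1455,  0.0329]), array([-1.2000e-03, -1.4000e-03, -1.5843e+00]))
```

Emit:
carry_out:
  plan: [0.327,-0.1455,0.033,0,0,-1.58,0.095,0.327,-0.1455,0.033,0,0,-1.58,0.095,0.327,-0.1455,0.033,0,0,-1.58,0.095,0.327,-0.1455,0.033,0,0,-1.58,0.095,0.327,-0.1455,0.033,0,0,-1.58,0.095,0.327,-0.1455,0.033,0,0,-1.58,0.095,0.327,-0.1455,0.033,0,0,-1.58,0.095,0.327,-0.1455,0.033,0,0,-1.58,0.095,0.327,-0.1455,0.033,0,0,-1.58,0.095,0.327,-0.1455,0.033,0,0,-1.58,0.095,0.327,-0.1455,0.033,0,0,-1.58,0.095,0.327,-0.1455,0.033,0,0,-1.58,0.095,0.327,-0.1455,0.033,0,0,-1.58,0.095,0.327,-0.1455,0.033,0,0,-1.58,0.095]

```text
t: 1.9
position: [0.4982, -0.3365, 0.2007]
tool_rot: [0.548, 0.836, 0.0, 0.0]
ft_force: [0.2, -0.5, -0.1]
opening: 0.0949
```

Run:
```python
from h import *
from workcell import robot
s=robot.get_state(); print(s['t'],s['position'],s['joints'])
w=robot.get_calibration('wrist'); im=robot.read_camera('wrist')[:,:,::-1]
cv2.imwrite('pics/w1.png',im); np.save('w1.npy',w,allow_pickle=True)
t=robot.read_camera('top')[:,:,::-1]; cv2.imwrite('pics/t1.png',t)
```

```text
1.9 [ 0.49820683 -0.33647484  0.2006923 ] [-6.83284874e-01  4.01078802e-02  1.79548415e+00  9.75494543e-06
  1.30593520e+00 -1.09404262e+00]
```

View pics/w1.png

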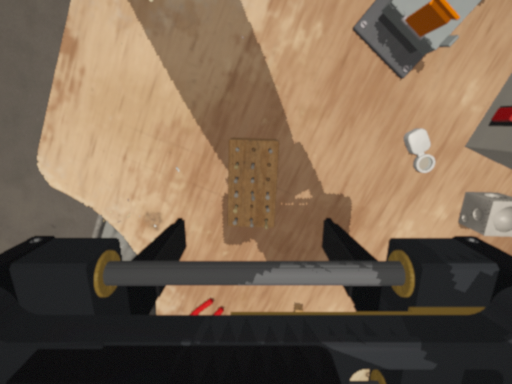

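The wrist view shows the block centred near (253,182), with about 232..277 across and 139..226 along, partly in the gripper's shadow.

Run:
```python
from h import *
im=cv2.imread('pics/w1.png'); crop(im,215,125,295,240,7-2,'pics/w1c.png')
im=cv2.imread('pics/t1.png'); crop(im,190,150,390,280,4,'pics/t1c.png')
```

```text
(no output)
```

View pics/w1c.png

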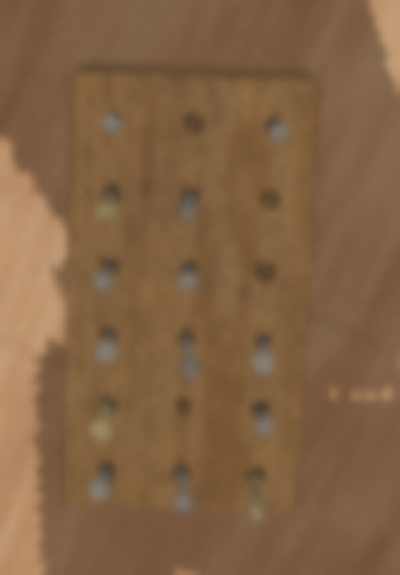

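Run:
```python
from h import *
from workcell import robot
w=np.load('w1.npy',allow_pickle=True).item(); s=robot.get_state()
q=(np.array([[74,71],[316,78],[298,508],[67,500]])+.5)/5-.5+[215,125]
P=ray(w,q,.036); m=P.mean(0); print(P,m)
print([np.linalg.norm(P[i]-P[(i+1)%4]) for i in range(4)])
L=P[0]+P[1]-P[2]-P[3]; W=P[1]+P[2]-P[0]-P[3]
print('len yaw',np.arctan2(L[1],L[0]),'wid',np.arctan2(W[1],W[0]))
yaw=np.arctan2(L[1],L[0]); yaw=yaw%np.pi; print(yaw)
# cradle hints: wrist view too
print(delta(s,[m[0],m[1],.026],yaw), delta(s,[m[0],m[1],.026],np.arctan2(W[1],W[0])+np.pi/2))
```

```text
[[ 0.45131487 -0.29816371  0.036     ]
 [ 0.50390156 -0.27703658  0.036     ]
 [ 0.5452819  -0.37706508  0.036     ]
 [ 0.49018498 -0.39861802  0.036     ]] [ 0.49767083 -0.33772085  0.036     ]
[np.float64(0.05667201008790453), np.float64(0.1082498651177429), np.float64(0.05916248489793128), np.float64(0.10771237056006194)]
len yaw 1.9515491754943075 wid 0.3773532941652814
1.9515491754943075
(array([-0.0009, -0.001 ,  0.1747]), array([0.    , 0.    , 0.0301])) (array([-0.0009, -0.001 ,  0.1747]), array([0.    , 0.    , 0.0335]))
```

View pics/t1c.png

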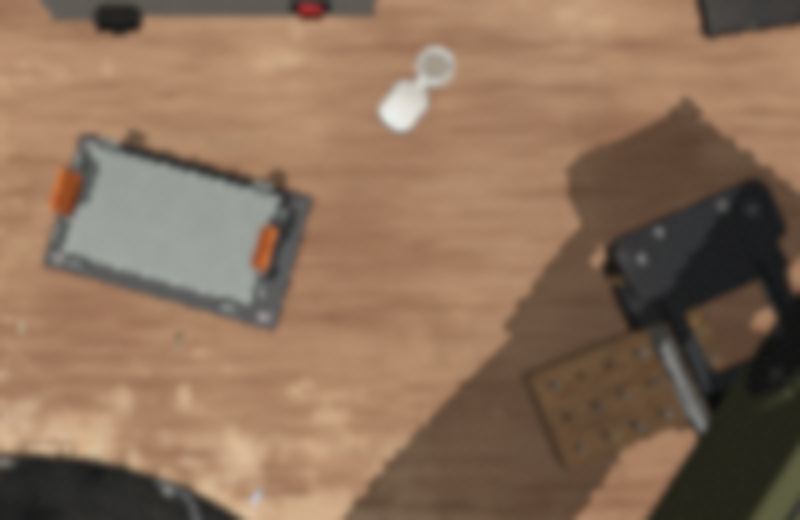

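Block centre is about (0.498, -0.338) with its length at yaw 1.952. The top view agrees within 2 mm. I'll descend and then grip.

Emit:
carry_out:
  plan: [-0.001,-0.001,0.05,0,0,0.032,0.095,-0.001,-0.001,0.1,0,0,0.032,0.095,-0.001,-0.001,0.14,0,0,0.032,0.095,-0.001,-0.001,0.165,0,0,0.032,0.095,-0.001,-0.001,0.174,0,0,0.032,0.095,-0.001,-0.001,0.174,0,0,0.032,0.095,-0.001,-0.001,0.174,0,0,0.032,0.095]

```text
t: 2.88
position: [0.4987, -0.3386, 0.0284]
tool_rot: [0.561, 0.828, -0.0, 0.001]
ft_force: [0.1, -0.8, 1.0]
opening: 0.0951
```

Run:
```python
from h import *
from workcell import robot
s=robot.get_state(); print(s['t'],s['position'],s['ft_force'])
w=robot.get_calibration('wrist'); im=robot.read_camera('wrist')[:,:,::-1]
cv2.imwrite('pics/w2.png',im)
```

```text
2.875 [ 0.49873159 -0.3385618   0.02838238] [ 0.10624681 -0.83757612  0.97631203]
```

View pics/w2.png

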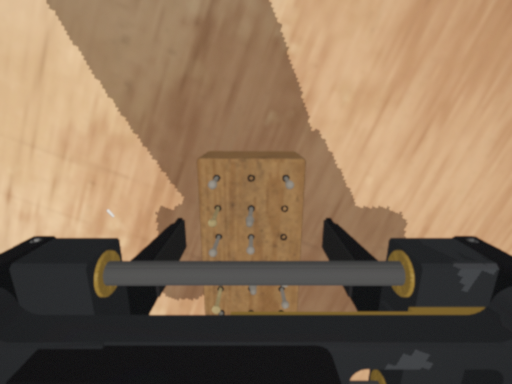

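Fingers straddle the block evenly: its sides are at columns 203 and 300, between fingers at 185 and 323. I'll lower 2 mm and close.

Emit:
carry_out:
  plan: [0.001,0,0.002,0,0,0,0.095,0.001,0,0.002,0,0,0,0.07,0.001,0,0.002,0,0,0,0.05,0.001,0,0.002,0,0,0,0.05,0.001,0,0.002,0,0,0,0.05,0.001,0,0.002,0,0,0,0.05,0.001,0,0.002,0,0,0,0.05]
  force: 50

```text
t: 3.8
position: [0.4971, -0.3369, 0.0246]
tool_rot: [0.561, 0.828, -0.0, -0.0]
ft_force: [-1.3, -0.7, 0.9]
opening: 0.0597
```

Run:
```python
from h import *
from workcell import robot
s=robot.get_state(); print(s['t'],s['position'],s['tool_rot'],s['ft_force'],s['opening'],s['joints'])
```

```text
3.8 [ 0.49714162 -0.33687363  0.02460953] [ 5.61190937e-01  8.27686333e-01 -1.57600512e-04 -2.03710434e-04] [-1.28878949 -0.65048902  0.87455166] 0.05969846775216556 [-6.84761963e-01  2.32603220e-01  1.90636215e+00 -4.15308333e-04
  1.00300514e+00 -1.06368689e+00]
```

Gripped, with an opening of 59.7 mm. Next I'll lift and move so that the wrist camera is over the cradle.

Run:
```python
from h import *
from workcell import robot
s=robot.get_state(); print(delta(s,[.566,-.165,.25],1.294))
```

```text
(array([ 0.1342,  0.1275, -0.2254]), array([-5.000e-04,  0.000e+00,  6.559e-01]))
```

Emit:
carry_out:
  plan: [0,0,-0.02,0,0,0,0.05,0,0,-0.06,0,0,0,0.05,0,0,-0.12,0,0,0,0.05,0,0,-0.17,0,0,0,0.05,0.03,0.028,-0.2,0,0,0.13,0.05,0.06,0.056,-0.225,0,0,0.27,0.05,0.09,0.085,-0.225,0,0,0.4,0.05,0.118,0.112,-0.225,0,0,0.55,0.05,0.134,0.1275,-0.225,0,0,0.656,0.05,0.134,0.1275,-0.225,0,0,0.656,0.05,0.134,0.1275,-0.225,0,0,0.656,0.05,0.134,0.1275,-0.225,0,0,0.656,0.05,0.134,0.1275,-0.225,0,0,0.656,0.05]

```text
t: 5.42
position: [0.5659, -0.1659, 0.2497]
tool_rot: [0.798, 0.602, -0.0, -0.0]
ft_force: [0.2, -0.6, -3.8]
opening: 0.0593
```

Run:
```python
from h import *
from workcell import robot
s=robot.get_state(); print(s['t'],s['position'],s['tool_rot'],s['ft_force'],s['wrist_torque'],s['opening'])
w=robot.get_calibration('wrist'); im=robot.read_camera('wrist')[:,:,::-1]
cv2.imwrite('pics/w3.png',im); np.save('w3.npy',w,allow_pickle=True)
crop(im,150,0,350,180,4-1,'pics/w3c.png')
```

```text
5.425 [ 0.56593849 -0.16589678  0.24968363] [ 7.98217545e-01  6.02369279e-01 -3.64276020e-05 -1.95516772e-05] [ 0.23252896 -0.56489829 -3.833784  ] [-0.04776112 -0.06361079  0.01180755] 0.05927435100900213
```

View pics/w3.png

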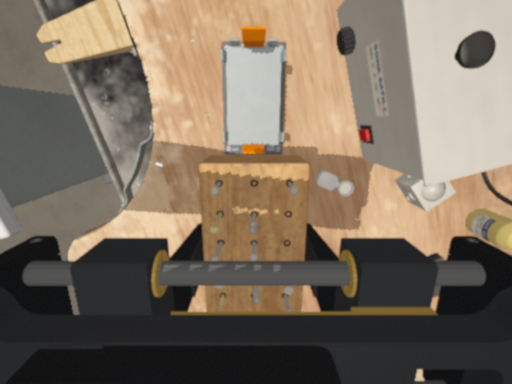

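View pics/w3c.png

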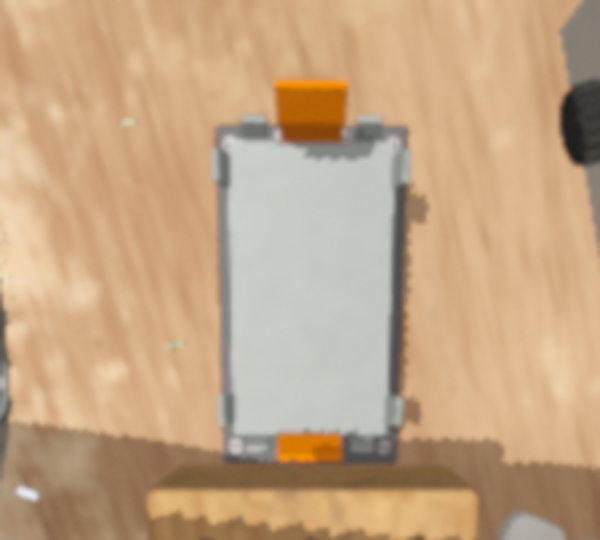

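Run:
```python
from h import *
from workcell import robot
w=np.load('w3.npy',allow_pickle=True).item(); s=robot.get_state()
im=cv2.imread('pics/w3.png')
crop(im,210,20,300,70,8,'pics/a.png'); crop(im,210,125,300,180,8,'pics/b.png')
q=(np.array([[217,127],[408,127],[396,461],[225,461]])+.5)/3-.5+[150,0]
P=ray(w,q,.008); m=P.mean(0); print(P,m)
print([np.linalg.norm(P[i]-P[(i+1)%4]) for i in range(4)])
L=P[0]+P[1]-P[2]-P[3]; W=P[1]+P[2]-P[0]-P[3]
print('yaw',np.arctan2(L[1],L[0]),np.arctan2(W[1],W[0])+np.pi/2)
# scene / hook masks
for n,f in(('scene','pics/scene0.png'),('top','pics/top0.png'),('wrist','pics/w3.png')):
    h=cv2.cvtColor(cv2.imread(f),cv2.COLOR_BGR2HSV); mk=cv2.inRange(h,(5,170,110),(18,255,255))
    k,l,st,ce=cv2.connectedComponentsWithStats(mk)
    for i in range(1,k):
        if st[i,4]>15: print(n,st[i],ce[i].round(1))
im=cv2.imread('pics/scene0.png'); crop(im,195,155,270,225,10,'pics/c.png')
```

```text
[[ 0.57481589  0.01409936  0.008     ]
 [ 0.65607417 -0.00906992  0.008     ]
 [ 0.61457349 -0.15018756  0.008     ]
 [ 0.53369284 -0.12707914  0.008     ]] [ 0.5947891  -0.06805932  0.008     ]
[np.float64(0.084496882372397), np.float64(0.1470934872666808), np.float64(0.08411705332954933), np.float64(0.1470458218907625)]
yaw 1.2860643693562417 1.2927687153668788
scene [213 163   8  18 115] [216.6 171.4]
scene [241 179   8  20 113] [244.6 188.4]
top [203 193   7  10  37] [205.9 197.5]
top [254 208   5   8  20] [255.9 211.4]
wrist [242  27  24  20 417] [253.3  35.7]
wrist [243 145  21   9 185] [252.9 149. ]
```

View pics/a.png

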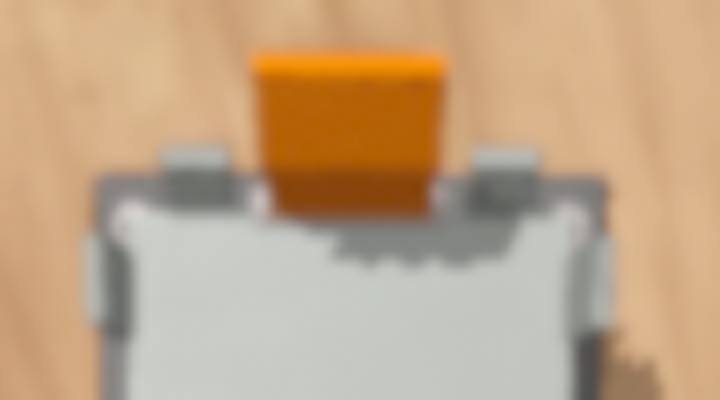

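View pics/b.png

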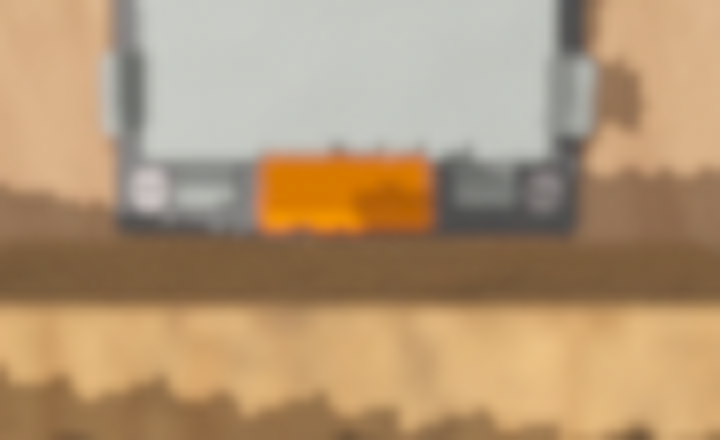

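View pics/c.png

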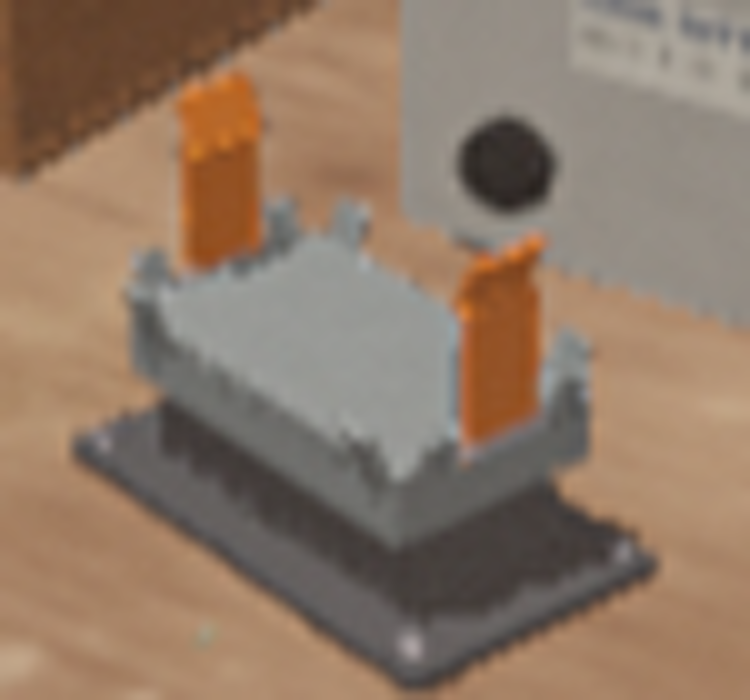

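Run:
```python
from h import *
from workcell import robot
w=np.load('w3.npy',allow_pickle=True).item(); s=robot.get_state(); sc=robot.get_calibration('scene')
def tri(a,b):
    Pm=[c['K'] if 0 else np.array([[c['fx'],0,c['cx']],[0,c['fy'],c['cy']],[0,0,1]])@np.c_[c['R'],c['t']] for c in(w,sc)]
    X=cv2.triangulatePoints(Pm[0],Pm[1],np.array(a,float).reshape(2,1),np.array(b,float).reshape(2,1)); X=(X[:3]/X[3]).ravel()
    print(X, 'resid',proj(w,X)[0]-a,proj(sc,X)[0]-b); return X
A=tri([253.3,26.5],[216.4,162]); B=tri([252.8,153.6],[246.,179.5])
print('span',np.linalg.norm((A-B)[:2]),'mid',(A+B)/2)
# held block in tool frame, from wrist: front top edge & bottom edge
zt=s['position'][2]
R=Ro.from_quat(s['tool_rot'])
for nm,q,z in(('top',[[203,162.4],[254,162.4],[306,162.4]],zt+.0114),('bot',[[254,154.8]],zt-.0246)):
    for p in ray(w,q,z): print(nm,(R.inv().apply(p-s['position'])*1e3).round(1))
# seat rect seen in wrist, for several floor heights
q=np.array([[225.5,47.5],[282.5,47.5],[279.3,144.3],[227.5,144.3]])
for z in(.031,.04,.045,.05,.055):
    P=ray(w,q,z); print(z,P.mean(0),[round(float(np.linalg.norm(P[i]-P[(i+1)%4])),4) for i in range(4)])
```

```text
[ 0.61169645 -0.00995045  0.11019428] resid [0.53355017 0.42511494] [-0.15072613 -0.02863541]
[ 0.57674541 -0.12690828  0.10873191] resid [-0.34184072 -0.28059805] [ 0.11526751 -0.00815812]
span 0.12206845576556476 mid [ 0.59422093 -0.06842936  0.10946309]
top [ 53.7 -26.  -11.4]
top [ 53.7   1.  -11.4]
top [ 53.6  28.6 -11.4]
bot [53.2  1.1 24.6]
0.031 [ 0.59545607 -0.0666585   0.031     ] [0.0716, 0.1199, 0.0713, 0.1199]
0.04 [ 0.59525635 -0.06731817  0.04      ] [0.0698, 0.117, 0.0696, 0.117]
0.045 [ 0.59514539 -0.06768465  0.045     ] [0.0689, 0.1154, 0.0686, 0.1153]
0.05 [ 0.59503443 -0.06805113  0.05      ] [0.0679, 0.1138, 0.0677, 0.1137]
0.055 [ 0.59492347 -0.06841761  0.055     ] [0.0669, 0.1121, 0.0667, 0.1121]
```

Run:
```python
from h import *
from workcell import robot
w=np.load('w3.npy',allow_pickle=True).item(); s=robot.get_state()
zt=s['position'][2]; R=Ro.from_quat(s['tool_rot'])
for z,q in((zt+.0114,[[199,162.5],[309.3,162.5]]),(zt-.0246,[[211.7,155],[298.3,155]])):
    print((R.inv().apply(ray(w,q,z)-s['position'])*1e3).round(1))
print(delta(s,[.5941,-.0670,.145],1.2935), -w['R'].T@w['t'])
```

```text
[[ 53.6 -28.1 -11.4]
 [ 53.6  30.4 -11.4]]
[[ 53.1 -26.9  24.6]
 [ 53.1  30.4  24.6]]
(array([ 0.1027, -0.    ,  0.1047]), array([-0.0001,  0.    , -0.0005])) [ 0.58724439 -0.09378045  0.40103321]
```

Hook tops triangulate to z≈0.109-0.110, so the floor is at about 0.055. I'll go to a hover just above the hooks.

Emit:
carry_out:
  plan: [0.04,0,0,0,0,0,0.05,0.08,0,0,0,0,0,0.05,0.1027,0,0,0,0,0,0.05,0.1027,0,0,0,0,0,0.05,0.1027,0,0.04,0,0,0,0.05,0.1027,0,0.08,0,0,0,0.05,0.1027,0,0.1,0,0,0,0.05,0.1027,0,0.104,0,0,0,0.05,0.1027,0,0.104,0,0,0,0.05,0.1027,0,0.104,0,0,0,0.05]

```text
t: 6.72
position: [0.5955, -0.0667, 0.1478]
tool_rot: [0.798, 0.603, 0.001, 0.001]
ft_force: [0.0, 1.5, -3.5]
opening: 0.0598
```

```bash
cat > look.py <<'E'
import sys
from h import *
from workcell import robot
k=sys.argv[1]
s=robot.get_state(); print(s['t'],s['position'],s['tool_rot'],s['ft_force'],s['wrist_torque'],s['opening'])
w=robot.get_calibration('wrist'); np.save(f'w{k}.npy',w,allow_pickle=True)
for n in('wrist','scene','top'): cv2.imwrite(f'pics/{n}{k}.png',robot.read_camera(n)[:,:,::-1])
crop(cv2.imread(f'pics/wrist{k}.png'),180,60,330,180,5,f'pics/wc{k}.png')
crop(cv2.imread(f'pics/scene{k}.png'),190,115,290,215,6,f'pics/sc{k}.png')
E
python3 look.py 4
```

```text
6.725 [ 0.59554743 -0.06672781  0.14781843] [0.79797474 0.60268836 0.00114793 0.0013143 ] [ 0.02168704  1.54847614 -3.5087049 ] [-0.02495666 -0.08745762  0.03452118] 0.05979096679431077
```

View pics/wc4.png

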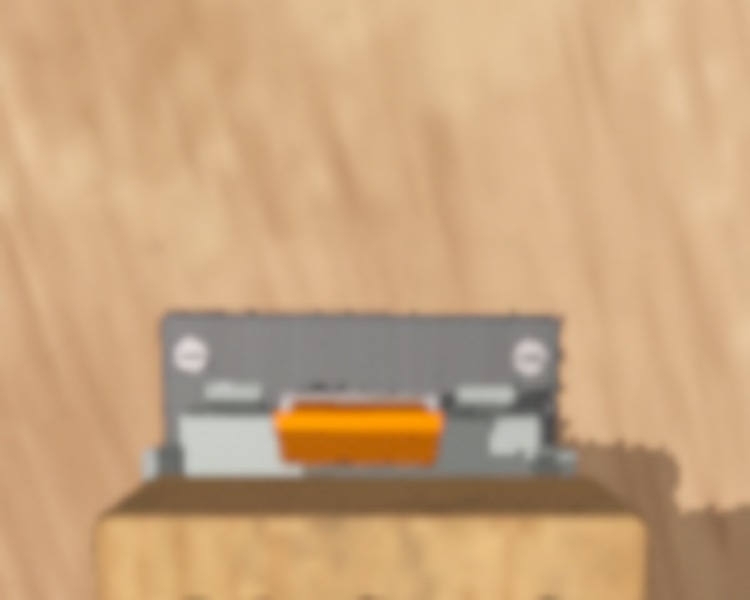

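View pics/sc4.png

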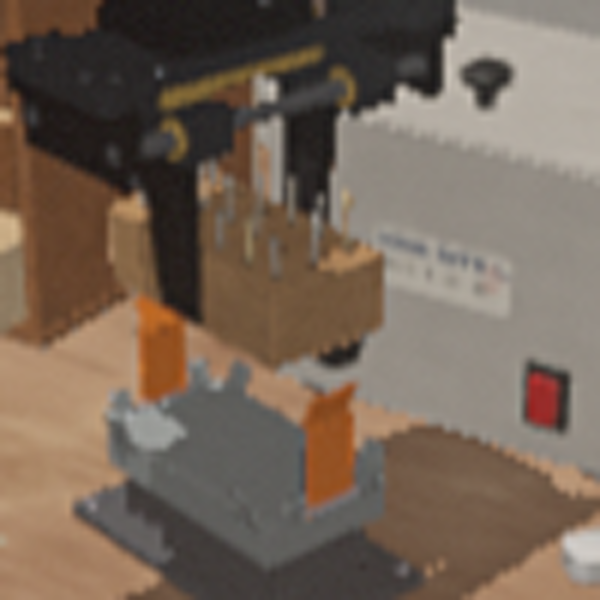

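View pics/top4.png

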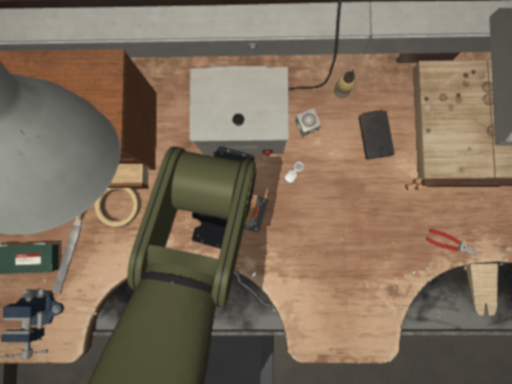

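The arm was still settling when this was taken. The hook centre is about 3 px left of the block's centre, so I'll look again.

```bash
python3 look.py 5
python3 - <<'E'
from workcell import robot
s=robot.get_state();print(s['position'],s['tool_rot'],s['ft_force'])
E
```

```text
6.875 [ 0.59500852 -0.06648526  0.1470113 ] [7.97937055e-01 6.02739811e-01 7.28849375e-04 8.03700495e-04] [ 0.39863335 -0.16739554 -3.27573291] [-0.04688486 -0.15553856 -0.02116514] 0.05969333296100727
[ 0.59449685 -0.0663695   0.14615162] [7.97925993e-01 6.02755325e-01 2.27665483e-04 2.76701431e-04] [ 0.16258152  0.96637661 -2.51420072]
```

View pics/wc5.png

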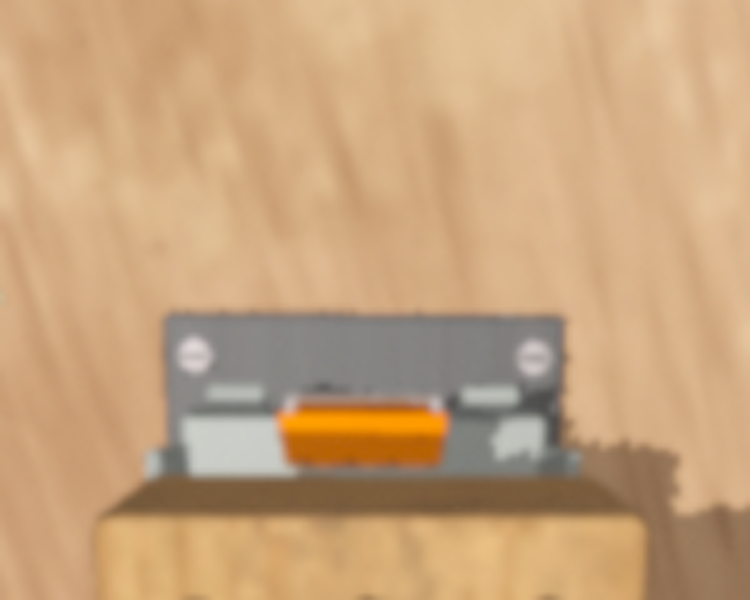

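View pics/sc5.png

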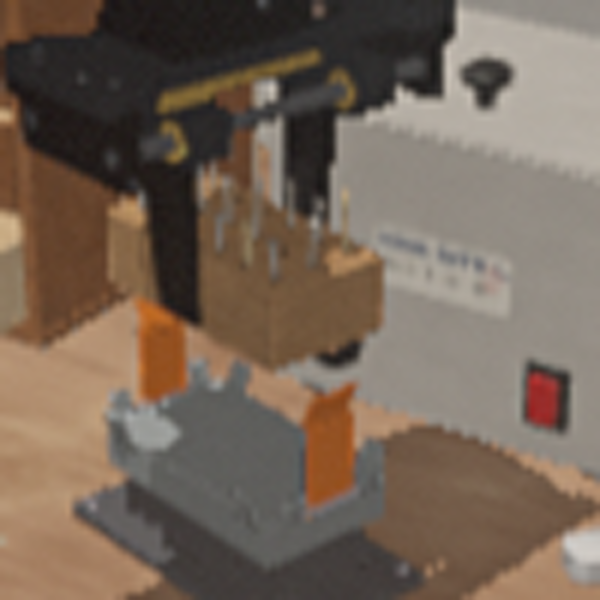

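Run:
```python
from h import *
im=cv2.imread('pics/wrist5.png')
im=cv2.convertScaleAbs(im,alpha=1.3,beta=10)
a=im[130:170,195:255]; b=im[130:170,255:315]
cv2.imwrite('pics/e.png',np.vstack([cv2.resize(x,None,fx=7,fy=7,interpolation=cv2.INTER_NEAREST) for x in(a,b)]))
```

```text
(no output)
```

View pics/e.png

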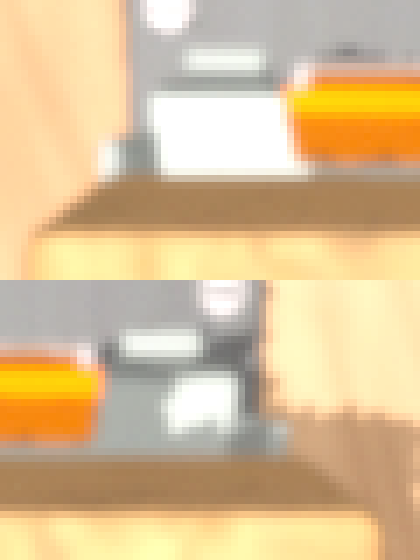

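Run:
```python
from h import *
w=np.load('w5.npy',allow_pickle=True).item()
p=np.array([0.59500852,-0.06648526,0.1470113]); R=Ro.from_quat([7.97937055e-01,6.02739811e-01,7.28849375e-04,8.03700495e-04])
f=lambda q,z:(R.inv().apply(ray(w,np.array(q)-.5,z)-p)*1e3).round(2)
print('blk top',f([[199.3,163.2],[309.3,163.2]],p[2]+.0114).tolist())
print('blk bot',f([[208.9,155.7],[297.9,155.5]],p[2]-.0246).tolist())
print('hook top outer',f([[235.4,142],[270,142]],.1095).tolist())
print('lip',f([[237,152.7],[268,153]],.095).tolist())
print('ears',f([[209.3,150],[296.4,150]],.065).tolist())
print('foot',f([[213.2,123],[292.8,123.3]],.008).tolist())
from workcell import robot
s=robot.get_state();print(s['t'],s['position'],s['tool_rot'])
```

```text
blk top [[53.62, -28.22, -11.45], [53.57, 30.14, -11.32]]
blk bot [[53.05, -29.04, 24.55], [53.14, 29.88, 24.67]]
hook top outer [[60.99, -12.22, 37.5], [60.98, 12.03, 37.55]]
lip [[51.87, -12.15, 52.0], [51.63, 11.5, 52.05]]
ears [[50.79, -38.16, 81.94], [50.74, 37.87, 82.1]]
foot [[73.13, -42.24, 138.93], [72.8, 41.95, 139.12]]
7.025 [ 0.59449685 -0.0663695   0.14615162] [7.97925993e-01 6.02755325e-01 2.27665483e-04 2.76701431e-04]
```

Lateral alignment at the commanded pose looks right: the hook, ears and foot all agree. Along the length the block wants about +0.5 mm. I'll start the guarded descent.

Emit:
carry_out:
  plan: [0.0005,0,0,0,0,0,0.05,0.0005,0,0.005,0,0,0,0.05,0.0005,0,0.01,0,0,0,0.05,0.0005,0,0.014,0,0,0,0.05,0.0005,0,0.014,0,0,0,0.05,0.0005,0,0.014,0,0,0,0.05,0.0005,0,0.014,0,0,0,0.05,0.0005,0,0.014,0,0,0,0.05]

```text
t: 8.02
position: [0.5946, -0.0659, 0.1319]
tool_rot: [0.798, 0.603, 0.0, 0.0]
ft_force: [-0.1, -0.2, -3.4]
opening: 0.0596
```

```bash
cat > st.py <<'E'
from h import *
from workcell import robot
s=robot.get_state(); R=Ro.from_quat(s['tool_rot'])
print(s['t'],s['position'].round(4),'quat',s['tool_rot'].round(4),'F tool',R.inv().apply(s['ft_force']).round(2),'T',s['wrist_torque'].round(2),s['opening'].round(4))
E
python3 look.py 6; python3 st.py
```

```text
8.025 [ 0.59455791 -0.06592991  0.13190334] [7.97958798e-01 6.02711966e-01 1.30114301e-04 1.61229217e-04] [-0.14939974 -0.22612475 -3.40533235] [-0.01626185 -0.07418164  0.0237375 ] 0.059598620911918934Traceback (most recent call last):
  File "st.py", line 4, in <module>
    print(s['t'],s['position'].round(4),'quat',s['tool_rot'].round(4),'F tool',R.inv().apply(s['ft_force']).round(2),'T',s['wrist_torque'].round(2),s['opening'].round(4))
                                                                                                                                                    ^^^^^^^^^^^^^^^^^^
AttributeError: 'float' object has no attribute 'round'
```

View pics/wc6.png

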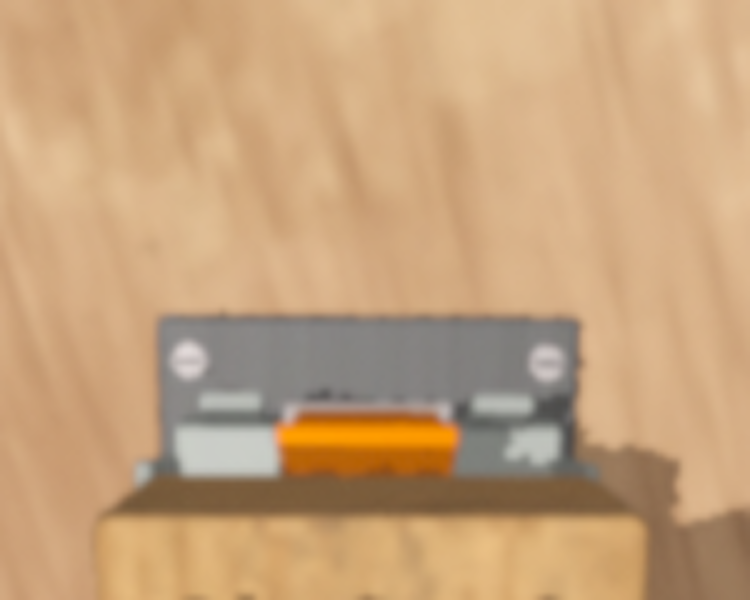

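View pics/sc6.png

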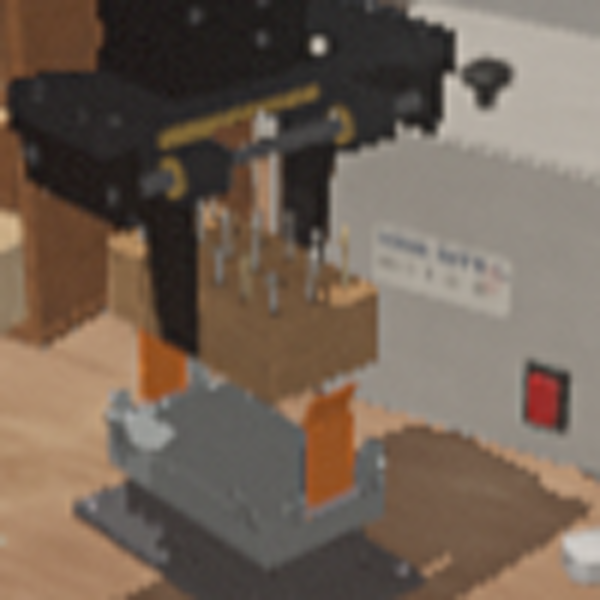

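Lateral offset is now about 0.2 mm and the gap to the ramp start is about 4.4 mm against 4 mm nominal. Continuing down.

Emit:
carry_out:
  plan: [0.0003,0,0.002,0,0,0,0.05,0.0003,0,0.004,0,0,0,0.05,0.0003,0,0.004,0,0,0,0.05,0.0003,0,0.004,0,0,0,0.05]

```text
t: 8.68
position: [0.5945, -0.0656, 0.1276]
tool_rot: [0.798, 0.603, -0.0, -0.0]
ft_force: [-0.0, 0.4, -3.3]
opening: 0.0598
```

```bash
sed -i "s/s\['opening'\].round(4)/round(s['opening'],4)/" st.py; python3 st.py
```

```text
8.675 [ 0.5945 -0.0656  0.1276] quat [ 0.798   0.6027 -0.     -0.    ] F tool [ 0.38 -0.11  3.27] T [-0.04 -0.09  0.04] 0.0598
```

Emit:
carry_out:
  plan: [0,0,0.001,0,0,0,0.05,0,0,0.002,0,0,0,0.05,0,0,0.003,0,0,0,0.05,0,0,0.003,0,0,0,0.05]

```text
t: 9.18
position: [0.5946, -0.0659, 0.1248]
tool_rot: [0.798, 0.603, -0.0, 0.0]
ft_force: [-0.7, -1.4, -2.4]
opening: 0.0601
```

```bash
python3 st.py
```

```text
9.175 [ 0.5946 -0.0659  0.1248] quat [ 7.980e-01  6.027e-01 -1.000e-04  2.000e-04] F tool [-1.52 -0.31  2.4 ] T [-0.25 -0.05  0.  ] 0.0601
```

First contact is at TCP z≈0.125, with -1.5 N along tool x (the +y hook touches first). I'll back off 0.3 mm and continue.

Emit:
carry_out:
  plan: [-0.0003,0,0.0005,0,0,0,0.05,-0.0003,0,0.001,0,0,0,0.05,-0.0003,0,0.0015,0,0,0,0.05,-0.0003,0,0.0015,0,0,0,0.05]

```text
t: 9.68
position: [0.5947, -0.0663, 0.1236]
tool_rot: [0.798, 0.603, 0.0, 0.0]
ft_force: [-1.2, -2.5, 0.8]
opening: 0.0596
```

```bash
python3 st.py
```

```text
9.675 [ 0.5947 -0.0663  0.1236] quat [7.980e-01 6.027e-01 0.000e+00 4.000e-04] F tool [-2.78 -0.49 -0.78] T [-0.41  0.03 -0.04] 0.0596
```

Emit:
carry_out:
  plan: [-0.0005,0,0,0,0,0,0.05,-0.0005,0,0.0005,0,0,0,0.05,-0.0005,0,0.001,0,0,0,0.05,-0.0005,0,0.001,0,0,0,0.05]

```text
t: 10.18
position: [0.5948, -0.0664, 0.1229]
tool_rot: [0.798, 0.603, 0.0, 0.0]
ft_force: [-0.3, -1.2, 4.4]
opening: 0.0599
```

```bash
python3 st.py
```

```text
10.175 [ 0.5948 -0.0664  0.1229] quat [7.979e-01 6.027e-01 4.000e-04 4.000e-04] F tool [-1.25  0.02 -4.41] T [-0.18  0.15  0.04] 0.0599
```

Emit:
carry_out:
  plan: [-0.0003,0,0.0005,0,0,0,0.05,-0.0003,0,0.001,0,0,0,0.05,-0.0003,0,0.001,0,0,0,0.05]

```text
t: 10.55
position: [0.5949, -0.0663, 0.1223]
tool_rot: [0.798, 0.603, 0.001, 0.0]
ft_force: [-1.0, -0.8, 7.2]
opening: 0.0597
```

```bash
python3 st.py
```

```text
10.55 [ 0.5949 -0.0663  0.1223] quat [7.979e-01 6.027e-01 8.000e-04 3.000e-04] F tool [-1.05 -0.71 -7.16] T [-0.    0.17 -0.02] 0.0597
```

Emit:
carry_out:
  plan: [-0.0001,0,0.0005,0,0,0,0.05,-0.0001,0,0.001,0,0,0,0.05,-0.0001,0,0.0015,0,0,0,0.05]

```text
t: 10.92
position: [0.5952, -0.0664, 0.1214]
tool_rot: [0.798, 0.603, 0.001, 0.001]
ft_force: [-0.8, 0.1, 9.2]
opening: 0.0597
```

```bash
python3 st.py
```

```text
10.925 [ 0.5952 -0.0664  0.1214] quat [7.980e-01 6.027e-01 1.100e-03 6.000e-04] F tool [-0.06 -0.77 -9.23] T [0.06 0.27 0.05] 0.0597
```

Emit:
carry_out:
  plan: [0,-0.0002,0.0005,0,0,0,0.05,0,-0.0002,0.001,0,0,0,0.05,0,-0.0002,0.0015,0,0,0,0.05]

```text
t: 11.3
position: [0.5954, -0.0665, 0.1205]
tool_rot: [0.798, 0.603, 0.001, 0.001]
ft_force: [-2.7, 0.5, 11.9]
opening: 0.0597
```

```bash
python3 st.py
```

```text
11.3 [ 0.5954 -0.0665  0.1205] quat [0.7979 0.6027 0.0015 0.001 ] F tool [ -0.3   -2.73 -11.86] T [ 0.08  0.33 -0.01] 0.0597
```

Emit:
carry_out:
  plan: [0,-0.0004,0.0005,0,0,0,0.05,0,-0.0004,0.001,0,0,0,0.05,0,-0.0004,0.0015,0,0,0,0.05]

```text
t: 11.68
position: [0.5956, -0.0665, 0.1197]
tool_rot: [0.798, 0.603, 0.002, 0.002]
ft_force: [-1.3, -0.7, 11.0]
opening: 0.06
```

```bash
python3 st.py; python3 look.py 7
```

```text
11.675 [ 0.5956 -0.0665  0.1197] quat [0.798  0.6027 0.0019 0.0015] F tool [ -0.97  -1.   -11.05] T [-0.04  0.2   0.  ] 0.06
11.675 [ 0.59560272 -0.06651163  0.11974524] [0.79795643 0.60271011 0.0019325  0.00152429] [-1.2830779  -0.65290168 11.0456661 ] [-0.03624419  0.20110981  0.00104466] 0.05996666682890117
```

View pics/wc7.png

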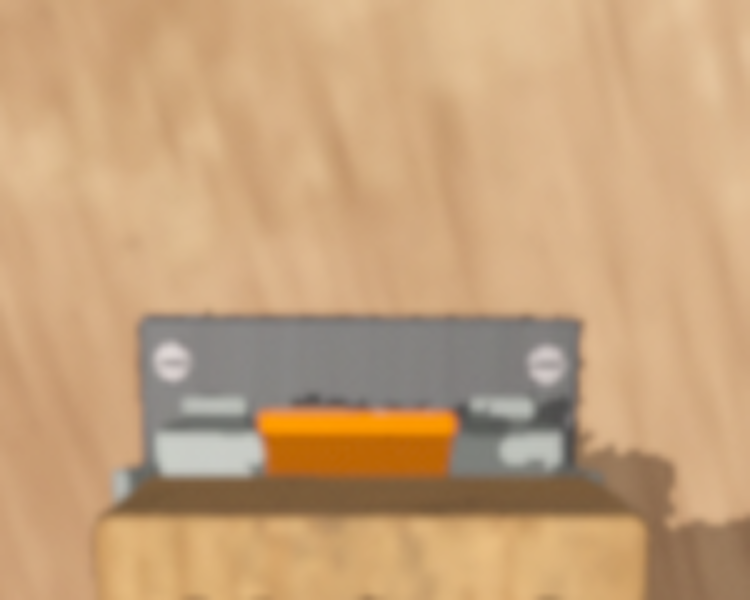

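View pics/sc7.png

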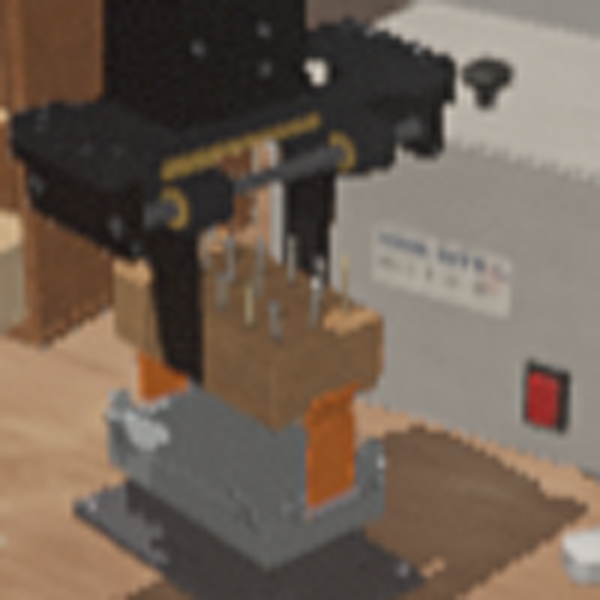

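The tool has drifted about 1 mm towards world +x and tilted about 0.005 rad under load: the hook centre is at 357 against the block's 367 to 372. I'll compute the correction.

Run:
```python
from h import *
from workcell import robot
s=robot.get_state(); print(s['position'],delta(s,[.5946,-.0663,s['position'][2]],1.2937),s['ft_force'])
```

```text
[ 0.59562235 -0.06649529  0.11964522] (array([-0.0001, -0.001 , -0.    ]), array([ 0.0048, -0.0013,  0.0001])) [-1.46501287 -0.2874843  10.96554079]
```

Emit:
carry_out:
  plan: [0,-0.0004,0.0005,0.002,0,0,0.05,0,-0.0008,0.001,0.003,0,0,0.05,0,-0.0008,0.0015,0.003,0,0,0.05,0,-0.0008,0.0015,0.003,0,0,0.05]

```text
t: 12.32
position: [0.5957, -0.0665, 0.119]
tool_rot: [0.798, 0.603, 0.002, 0.001]
ft_force: [0.1, -0.7, 12.9]
opening: 0.0599
```

```bash
python3 st.py
```

```text
12.325 [ 0.5957 -0.0665  0.119 ] quat [0.798  0.6027 0.0018 0.0012] F tool [ -0.63   0.35 -12.94] T [-0.01  0.03 -0.02] 0.0599
```

Emit:
carry_out:
  plan: [0,-0.0003,0.0005,0,0,0,0.05,0,-0.0003,0.001,0,0,0,0.05,0,-0.0003,0.0015,0,0,0,0.05,0,-0.0003,0.0015,0,0,0,0.05]

```text
t: 12.82
position: [0.5958, -0.0665, 0.1188]
tool_rot: [0.798, 0.603, 0.002, 0.001]
ft_force: [-2.4, 1.2, 17.8]
opening: 0.0599
```

```bash
python3 st.py
```

```text
12.825 [ 0.5958 -0.0665  0.1188] quat [0.7979 0.6027 0.002  0.0015] F tool [  0.55  -2.58 -17.83] T [-0.05  0.42 -0.07] 0.0599
```

Load is 21 N with little travel, so I'll look before pushing further.

```bash
python3 look.py 8
python3 - <<'E'
from h import *
crop(cv2.imread('pics/scene8.png'),205,155,265,215,12,'pics/sd8.png')
E
```

```text
12.825 [ 0.59575831 -0.06646752  0.11875113] [0.79793962 0.60273227 0.00198305 0.00149748] [-2.42357342  1.23565258 17.82286971] [-0.04647449  0.41850565 -0.07497641] 0.05994384901406339
```

View pics/wc8.png

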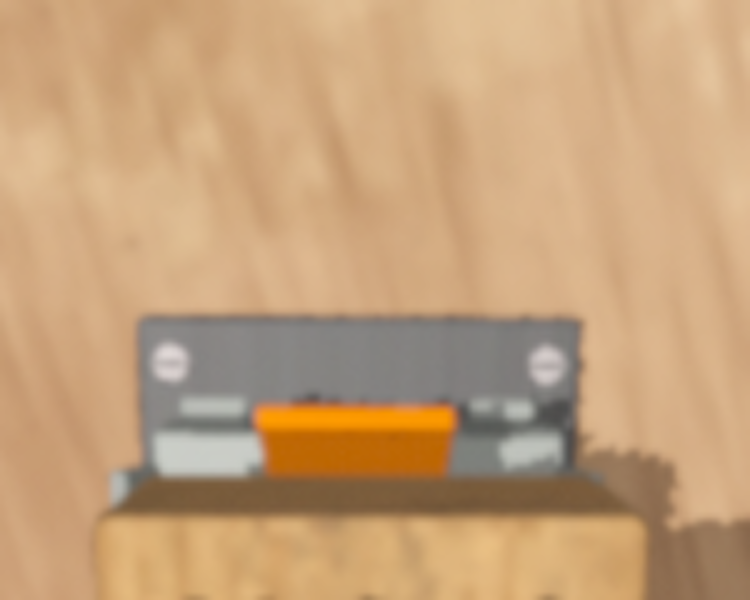

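View pics/sd8.png

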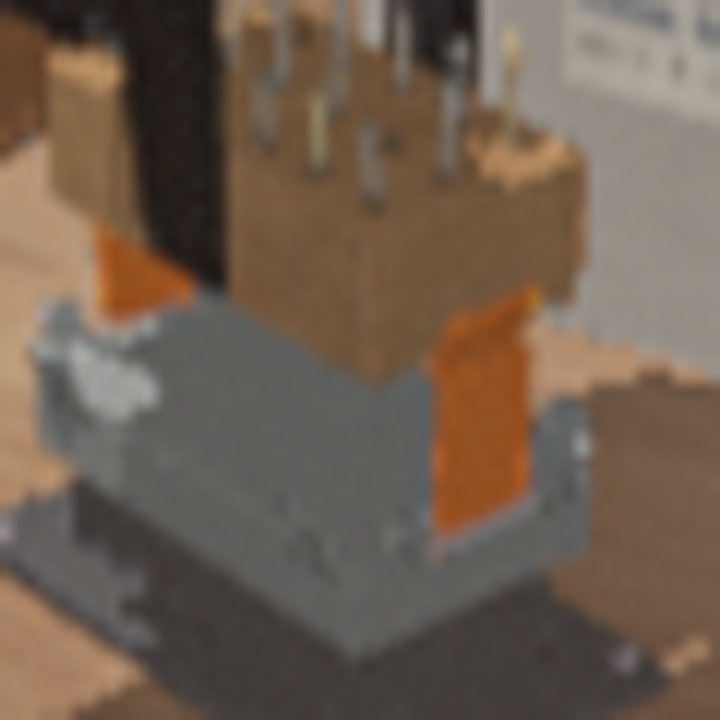

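View pics/scene8.png

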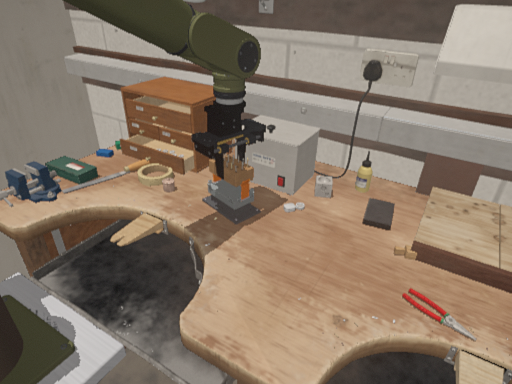

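Emit:
carry_out:
  plan: [0,-0.0005,0.0003,0.002,0,0,0.05,0,-0.0008,0.0006,0.003,0,0,0.05,0,-0.0008,0.0006,0.003,0,0,0.05]

```text
t: 13.35
position: [0.5957, -0.0664, 0.1187]
tool_rot: [0.798, 0.603, 0.002, 0.001]
ft_force: [-0.7, -0.3, 17.7]
opening: 0.0597
```

```bash
python3 st.py
```

```text
13.35 [ 0.5957 -0.0664  0.1187] quat [0.7979 0.6027 0.0017 0.0011] F tool [ -0.47  -0.48 -17.71] T [-0.12  0.17 -0.01] 0.0597
```

Emit:
carry_out:
  plan: [0,-0.0002,0.0003,0.001,0,0,0.05,0,-0.0002,0.0006,0.001,0,0,0.05,0,-0.0002,0.0006,0.001,0,0,0.05]

```text
t: 13.72
position: [0.5958, -0.0664, 0.1187]
tool_rot: [0.798, 0.603, 0.002, 0.001]
ft_force: [-1.2, 0.2, 19.7]
opening: 0.0595
```

```bash
python3 st.py
```

```text
13.725 [ 0.5958 -0.0664  0.1187] quat [0.7979 0.6027 0.0016 0.0009] F tool [ -0.1   -1.12 -19.66] T [-0.04  0.25 -0.02] 0.0595
```

Position is now rigidly fixed at TCP z 0.1187 while the force rises to 23 N. Before pushing more I'll check the hook's deflection.

Run:
```python
from h import *
from workcell import robot
im={k:cv2.imread(f'pics/wrist{k}.png') for k in(5,6,7,8)}
w={k:np.load(f'w{k}.npy',allow_pickle=True).item() for k in(5,6,7,8)}
xd=np.array([np.cos(1.2937),np.sin(1.2937),0]); yd=np.array([np.sin(1.2937),-np.cos(1.2937),0]); C=np.array([.5945,-.0683,0])
rows={5:(408,432,465,317),6:(422,447,None,319),7:(410,435,None,319),8:(406,430,None,319)}
cols={5:(278,447,166,564),6:(277,460,158,580),7:(257,457,140,581),8:(254,455,137,581)}
for k in rows:
    f=lambda c,r,z:[round(float(v)*1e3,1) for v in ((ray(w[k],[(c+.5)/5-.5+180,(r+.5)/5-.5+60],z)[0]-C)@xd,(ray(w[k],[(c+.5)/5-.5+180,(r+.5)/5-.5+60],z)[0]-C)@yd)]
    a,b,c,d=cols[k]
    print(k,'outer',f(a,rows[k][0],.1095),f(b,rows[k][0],.1095),'inner',f((a+b)/2,rows[k][1],.1095),'foot',f(c,rows[k][3],.008),f(d,rows[k][3],.008))
    print('   blk bottom',f(367,478,{5:.1224,6:.1073,7:.0951,8:.0941}[k]))
s=robot.get_state();print(s['joints'],s['joint_efforts'])
for k in(8,): crop(im[k],205,130,305,165,8,'pics/f8.png')
```

```text
5 outer [63.1, -11.9] [63.1, 11.7] inner [59.8, -0.1] foot [74.5, -41.9] [74.5, 42.3]
   blk bottom [54.9, 0.5]
6 outer [62.9, -11.7] [62.8, 11.9] inner [59.6, 0.1] foot [74.7, -42.1] [74.7, 42.6]
   blk bottom [55.4, -0.1]
7 outer [65.0, -12.1] [65.0, 11.9] inner [62.1, -0.1] foot [74.7, -42.1] [74.7, 42.6]
   blk bottom [55.1, 1.1]
8 outer [65.7, -12.2] [65.6, 11.7] inner [62.8, -0.3] foot [74.8, -42.3] [74.8, 42.5]
   blk bottom [55.2, 1.3]
[-2.01123431e-01  1.09710900e-01  1.86698911e+00  1.39132230e-03
  1.16140154e+00  7.52384065e-02] [ 1.57169388e-01 -2.68542999e+01 -2.33293086e+01  1.68436831e-01
 -4.03147135e-01 -2.62745266e-02]
```

View pics/f8.png

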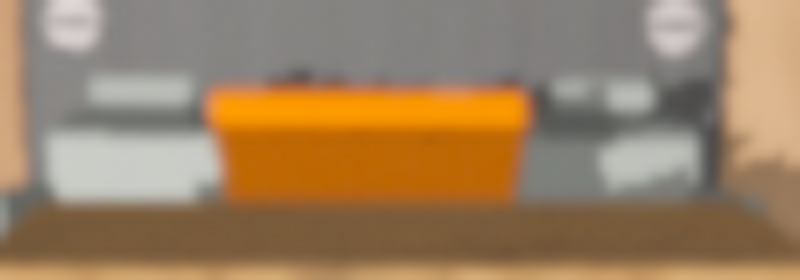

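The +y hook has deflected about 3 mm at its top (≈0.055 rad), so the block's edge is right at the lip crest. The hooks are centred along the length to within about 0.2 mm. I'll push a little more, still well under 40 N.

Emit:
carry_out:
  plan: [0,-0.0003,0.0004,0.001,0,0,0.05,0,-0.0005,0.0008,0.001,0,0,0.05,0,-0.0005,0.0008,0.001,0,0,0.05]

```text
t: 14.1
position: [0.5942, -0.0662, 0.1152]
tool_rot: [0.798, 0.603, 0.001, -0.0]
ft_force: [2.5, -1.5, 1.6]
opening: 0.0596
```

```bash
python3 st.py
```

```text
14.1 [ 0.5942 -0.0662  0.1152] quat [ 7.980e-01  6.027e-01  6.000e-04 -2.000e-04] F tool [-0.77  2.79 -1.57] T [-0.22 -0.51 -0.07] 0.0596
```

It passed the lips: the load dropped to about 5 N. I'll let it settle, ease back the sideways command and continue.

Emit:
carry_out:
  plan: [0,0.0005,0.0,0,0,0,0.05,0,0.0005,0.001,0,0,0,0.05,0,0.0005,0.002,0,0,0,0.05,0,0.0005,0.002,0,0,0,0.05]

```text
t: 14.6
position: [0.5911, -0.0658, 0.1088]
tool_rot: [0.798, 0.603, -0.003, -0.004]
ft_force: [1.9, -0.2, 0.6]
opening: 0.0595
```

```bash
python3 st.py; python3 look.py 9;python3 - <<'E'
from h import *
from workcell import robot
s=robot.get_state(); print(delta(s,[.5945,-.0662,.0796],1.2937))
E
```

```text
14.6 [ 0.5911 -0.0658  0.1088] quat [ 0.798   0.6027 -0.0028 -0.0038] F tool [ 0.36  1.84 -0.65] T [-0.07 -0.36 -0.04] 0.0595
14.6 [ 0.59105395 -0.0657825   0.10878117] [ 0.79795199  0.60270257 -0.00279005 -0.00380036] [ 1.87355268 -0.16172559  0.63038992] [-0.06653466 -0.36264469 -0.03809435] 0.05948113803630046
(array([0.0006, 0.0037, 0.0291]), array([-0.0094, -0.    ,  0.0001]))
```

View pics/wc9.png

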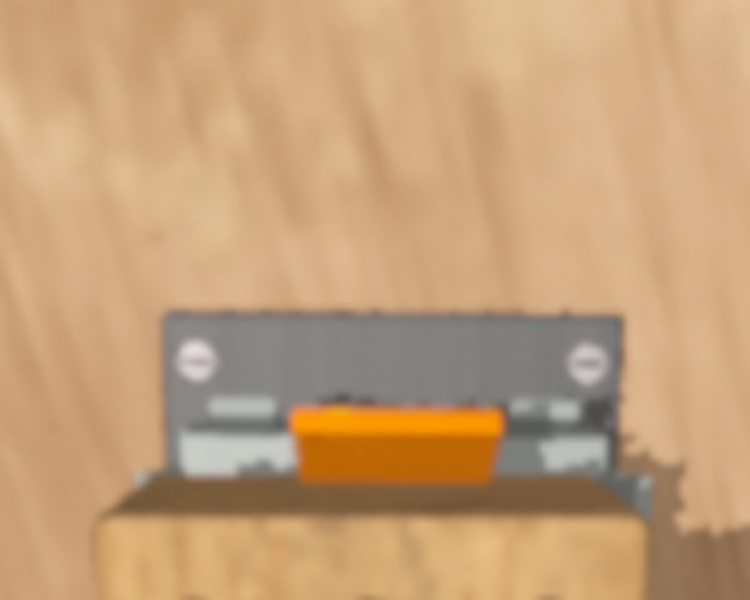

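View pics/sc9.png

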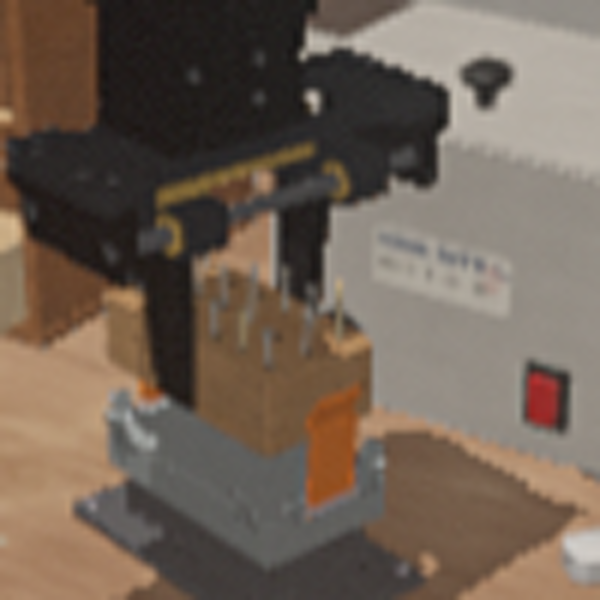

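With the load gone, my sideways and tilt compensation now overcorrects by 3.7 mm and 0.009 rad. I'll remove it while the block is still well above the lead-ins.

Emit:
carry_out:
  plan: [0.0003,0.001,0.0005,-0.003,0,0,0.05,0.0005,0.002,0.001,-0.006,0,0,0.05,0.0005,0.003,0.0015,-0.009,0,0,0.05,0.0005,0.0035,0.002,-0.009,0,0,0.05,0.0005,0.0035,0.002,-0.009,0,0,0.05,0.0005,0.0035,0.002,-0.009,0,0,0.05]

```text
t: 15.5
position: [0.594, -0.0663, 0.1066]
tool_rot: [0.798, 0.603, -0.001, -0.001]
ft_force: [-5.0, 1.4, -0.7]
opening: 0.0597
```

```bash
python3 st.py;python3 - <<'E'
from h import *
from workcell import robot
s=robot.get_state(); print(delta(s,[.5945,-.0662,.0796],1.2937))
E
```

```text
15.5 [ 0.594  -0.0663  0.1066] quat [ 7.980e-01  6.027e-01 -6.000e-04 -7.000e-04] F tool [ 0.01 -5.16  0.7 ] T [ 0.24  0.88 -0.04] 0.0597
(array([0.0002, 0.0005, 0.027 ]), array([-0.0019,  0.0002,  0.0001]))
```

Emit:
carry_out:
  plan: [0,0,0.001,0,0,0,0.05,0,0,0.002,0,0,0,0.05,0,0,0.003,0,0,0,0.05,0,0,0.004,0,0,0,0.05,0,0,0.005,0,0,0,0.05]

```text
t: 16.12
position: [0.5962, -0.0668, 0.1035]
tool_rot: [0.798, 0.603, 0.001, 0.002]
ft_force: [-0.4, -0.3, 2.9]
opening: 0.0596
```

```bash
cat >> st.py <<'E'
print(delta(s,[.5945,-.0662,.0796],1.2937))
E
python3 st.py
```

```text
16.125 [ 0.5962 -0.0668  0.1035] quat [0.798  0.6027 0.0013 0.0016] F tool [-0.4  -0.3  -2.85] T [-0.06  0.16 -0.06] 0.0596
(array([ 0.0001, -0.0019,  0.0239]), array([ 0.0041, -0.0001,  0.0001]))
```

Emit:
carry_out:
  plan: [0,-0.0005,0.001,0.001,0,0,0.05,0,-0.001,0.002,0.002,0,0,0.05,0,-0.0014,0.003,0.003,0,0,0.05,0,-0.0014,0.004,0.003,0,0,0.05,0,-0.0014,0.005,0.003,0,0,0.05,0,-0.0014,0.006,0.003,0,0,0.05]

```text
t: 16.88
position: [0.5934, -0.066, 0.0964]
tool_rot: [0.798, 0.603, -0.001, -0.001]
ft_force: [0.5, -0.5, 2.1]
opening: 0.0598
```

```bash
python3 st.py; python3 look.py 10
```

```text
16.875 [ 0.5934 -0.066   0.0964] quat [ 0.798   0.6027 -0.0009 -0.0012] F tool [-0.32  0.56 -2.1 ] T [-0.09 -0.14 -0.02] 0.0598
(array([0.0001, 0.0012, 0.0168]), array([-0.003 ,  0.    ,  0.0001]))
16.875 [ 0.59335033 -0.06599649  0.09636479] [ 0.7979509   0.60272061 -0.00090088 -0.00118518] [ 0.45605989 -0.4586291   2.09797488] [-0.09319207 -0.14152845 -0.02049166] 0.05979233947320813
```

View pics/wc10.png

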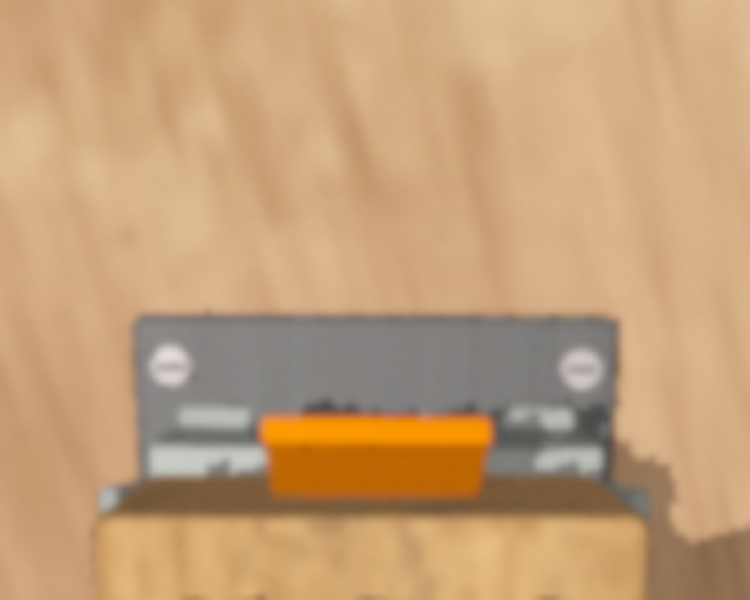

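Emit:
carry_out:
  plan: [0,0.0004,0.001,-0.001,0,0,0.05,0,0.0006,0.002,-0.002,0,0,0.05,0,0.0007,0.003,-0.002,0,0,0.05,0,0.0007,0.004,-0.002,0,0,0.05,0,0.0007,0.004,-0.002,0,0,0.05]

```text
t: 17.65
position: [0.5942, -0.0663, 0.0924]
tool_rot: [0.798, 0.603, -0.0, -0.0]
ft_force: [-0.1, 0.1, 1.5]
opening: 0.0596
```

```bash
python3 st.py
```

```text
17.65 [ 0.5942 -0.0663  0.0924] quat [ 7.980e-01  6.027e-01 -1.000e-04 -2.000e-04] F tool [ 0.07 -0.11 -1.54] T [-0.08  0.06 -0.05] 0.0596
(array([0.0002, 0.0003, 0.0128]), array([-0.0004,  0.    ,  0.0001]))
```

Well aligned now, at about 5 N with no side load. Going into the lead-ins.

Emit:
carry_out:
  plan: [0,0.0001,0.001,0,0,0,0.05,0,0.0001,0.002,0,0,0,0.05,0,0.0001,0.003,0,0,0,0.05,0,0.0001,0.004,0,0,0,0.05]

```text
t: 18.15
position: [0.5948, -0.0664, 0.0888]
tool_rot: [0.798, 0.603, 0.0, 0.0]
ft_force: [0.2, 0.1, 2.8]
opening: 0.0596
```

```bash
python3 st.py
```

```text
18.15 [ 0.5948 -0.0664  0.0888] quat [7.980e-01 6.027e-01 2.000e-04 3.000e-04] F tool [ 0.14  0.17 -2.83] T [-0.05 -0.03 -0.05] 0.0596
(array([ 0.0002, -0.0003,  0.0092]), array([0.0008, 0.    , 0.0001]))
```

Emit:
carry_out:
  plan: [0,-0.0003,0.001,0,0,0,0.05,0,-0.0003,0.002,0,0,0,0.05,0,-0.0003,0.003,0,0,0,0.05]

```text
t: 18.52
position: [0.5944, -0.0663, 0.0857]
tool_rot: [0.798, 0.603, 0.0, 0.0]
ft_force: [0.7, -1.1, 3.3]
opening: 0.0599
```

```bash
python3 st.py
```

```text
18.525 [ 0.5944 -0.0663  0.0857] quat [7.979e-01 6.027e-01 1.000e-04 2.000e-04] F tool [-0.89  1.02 -3.33] T [-0.12 -0.16 -0.02] 0.0599
(array([0.0001, 0.0001, 0.0061]), array([ 0.0004, -0.    ,  0.0002]))
```

Emit:
carry_out:
  plan: [0,0,0.001,0,0,0,0.05,0,0,0.002,0,0,0,0.05,0,0,0.002,0,0,0,0.05]

```text
t: 18.9
position: [0.5941, -0.0662, 0.0834]
tool_rot: [0.798, 0.603, -0.0, -0.0]
ft_force: [1.1, -0.1, 1.5]
opening: 0.0596
```

```bash
python3 st.py
```

```text
18.9 [ 0.5941 -0.0662  0.0834] quat [ 7.980e-01  6.027e-01 -0.000e+00 -1.000e-04] F tool [ 0.2   1.11 -1.52] T [-0.09 -0.19 -0.07] 0.0596
(array([0.0001, 0.0004, 0.0038]), array([-0.0001,  0.    ,  0.0001]))
```

Now in 1 mm steps.

Emit:
carry_out:
  plan: [0,0.0002,0.0005,0,0,0,0.05,0,0.0002,0.001,0,0,0,0.05,0,0.0002,0.001,0,0,0,0.05]

```text
t: 19.27
position: [0.5941, -0.0662, 0.0824]
tool_rot: [0.798, 0.603, -0.0, -0.0]
ft_force: [-1.3, -0.6, 1.3]
opening: 0.0599
```

```bash
python3 st.py
```

```text
19.275 [ 0.5941 -0.0662  0.0824] quat [ 7.979e-01  6.027e-01 -2.000e-04 -2.000e-04] F tool [-0.99 -1.11 -1.32] T [-0.09 -0.01 -0.03] 0.0599
(array([0.0001, 0.0003, 0.0028]), array([-0.0006,  0.    ,  0.0002]))
```

Emit:
carry_out:
  plan: [0,0,0.0005,0,0,0,0.05,0,0,0.001,0,0,0,0.05,0,0,0.001,0,0,0,0.05]

```text
t: 19.65
position: [0.5943, -0.0663, 0.0815]
tool_rot: [0.798, 0.603, -0.0, -0.0]
ft_force: [-0.3, 0.4, 2.3]
opening: 0.0601
```

```bash
python3 st.py
```

```text
19.65 [ 0.5943 -0.0663  0.0815] quat [ 7.979e-01  6.027e-01 -0.000e+00 -1.000e-04] F tool [ 0.26 -0.42 -2.26] T [-0.01  0.06  0.01] 0.0601
(array([0.0001, 0.0002, 0.0019]), array([-0.0001, -0.    ,  0.0001]))
```

Emit:
carry_out:
  plan: [0,0,0.0005,0,0,0,0.05,0,0,0.001,0,0,0,0.05,0,0,0.001,0,0,0,0.05]

```text
t: 20.02
position: [0.5937, -0.066, 0.0796]
tool_rot: [0.798, 0.603, -0.0, -0.001]
ft_force: [0.2, -0.2, -3.3]
opening: 0.0599
```

```bash
python3 st.py
```

```text
20.025 [ 0.5937 -0.066   0.0796] quat [ 7.980e-01  6.027e-01 -4.000e-04 -7.000e-04] F tool [-0.11  0.27  3.34] T [-0.08 -0.07 -0.01] 0.0599
(array([0.0001, 0.0008, 0.    ]), array([-0.0016, -0.0001,  0.0001]))
```

Both hooks have clicked: the force dropped back to just the block's weight. I'll remove the residual tilt and ease down to the floor.

Emit:
carry_out:
  plan: [0,0.0004,0.0002,-0.001,0,0,0.05,0,0.0006,0.0005,-0.0015,0,0,0.05,0,0.0006,0.0007,-0.0015,0,0,0.05,0,0.0006,0.0007,-0.0015,0,0,0.05]

```text
t: 20.52
position: [0.5949, -0.0664, 0.0799]
tool_rot: [0.798, 0.603, 0.0, 0.001]
ft_force: [-0.0, -0.4, -3.3]
opening: 0.0596
```

```bash
python3 st.py
```

```text
20.525 [ 0.5949 -0.0664  0.0799] quat [7.980e-01 6.027e-01 4.000e-04 6.000e-04] F tool [-0.36  0.06  3.31] T [-0.06 -0.09  0.01] 0.0596
(array([ 0.0001, -0.0005,  0.0003]), array([ 0.0014, -0.    ,  0.0001]))
```

Emit:
carry_out:
  plan: [0,-0.0003,0.0003,0.001,0,0,0.05,0,-0.0003,0.0006,0.001,0,0,0.05,0,-0.0003,0.0006,0.001,0,0,0.05]

```text
t: 20.9
position: [0.5947, -0.0664, 0.0795]
tool_rot: [0.798, 0.603, 0.0, 0.0]
ft_force: [-1.1, 1.0, -1.7]
opening: 0.0596
```

```bash
python3 st.py
```

```text
20.9 [ 0.5947 -0.0664  0.0795] quat [7.980e-01 6.027e-01 1.000e-04 2.000e-04] F tool [ 0.65 -1.36  1.73] T [-0.04  0.15 -0.08] 0.0596
(array([ 0.0001, -0.0002, -0.0001]), array([0.0005, 0.    , 0.0001]))
```

Floor contact is starting (about 1.6 N). I'll press gently to confirm it's the rigid floor.

Emit:
carry_out:
  plan: [0,-0.0002,0.0004,0.0005,0,0,0.05,0,-0.0002,0.0008,0.0005,0,0,0.05,0,-0.0002,0.0008,0.0005,0,0,0.05]

```text
t: 21.28
position: [0.5947, -0.0663, 0.0794]
tool_rot: [0.798, 0.603, 0.0, 0.0]
ft_force: [-3.0, 1.8, 3.9]
opening: 0.0598
```

```bash
python3 st.py
```

```text
21.275 [ 0.5947 -0.0663  0.0794] quat [7.979e-01 6.027e-01 1.000e-04 1.000e-04] F tool [ 0.9  -3.41 -3.91] T [-0.08  0.6  -0.09] 0.0598
(array([ 0.0001, -0.0002, -0.0002]), array([0.0003, 0.    , 0.0001]))
```

Emit:
carry_out:
  plan: [0,-0.0004,0.0004,0.0005,0,0,0.05,0,-0.0006,0.0008,0.001,0,0,0.05,0,-0.0006,0.001,0.001,0,0,0.05,0,-0.0006,0.001,0.001,0,0,0.05]

```text
t: 21.78
position: [0.5947, -0.0663, 0.0794]
tool_rot: [0.798, 0.603, 0.0, 0.0]
ft_force: [-3.0, 1.7, 8.4]
opening: 0.0598
```

```bash
python3 st.py; python3 look.py 11
```

```text
21.775 [ 0.5947 -0.0663  0.0794] quat [7.979e-01 6.028e-01 2.000e-04 2.000e-04] F tool [ 0.86 -3.35 -8.41] T [-0.03  0.84 -0.11] 0.0598
(array([ 0.0001, -0.0002, -0.0002]), array([ 0.0006, -0.    ,  0.0002]))
21.775 [ 0.59472141 -0.06631896  0.07937377] [7.97926902e-01 6.02754153e-01 1.84550072e-04 2.36853978e-04] [-2.9907337   1.74414835  8.40715423] [-0.03078929  0.83896066 -0.11064789] 0.05979018266968965
```

View pics/wc11.png

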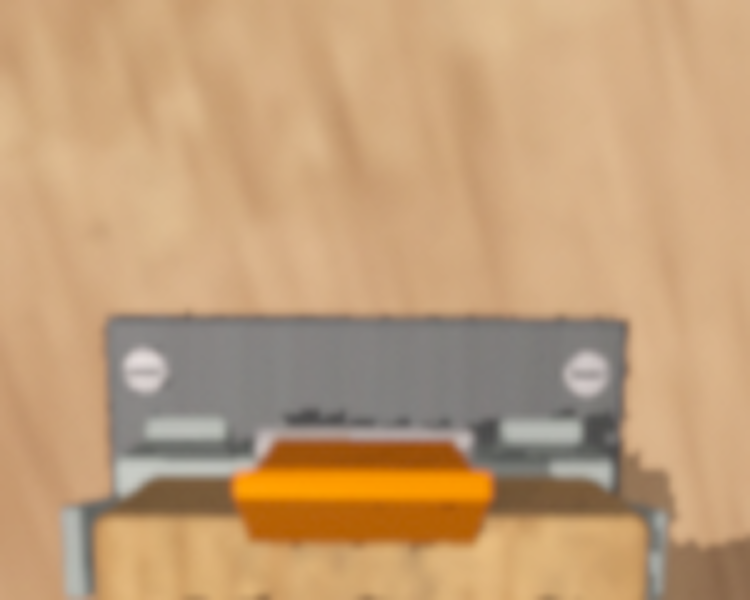

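View pics/sc11.png

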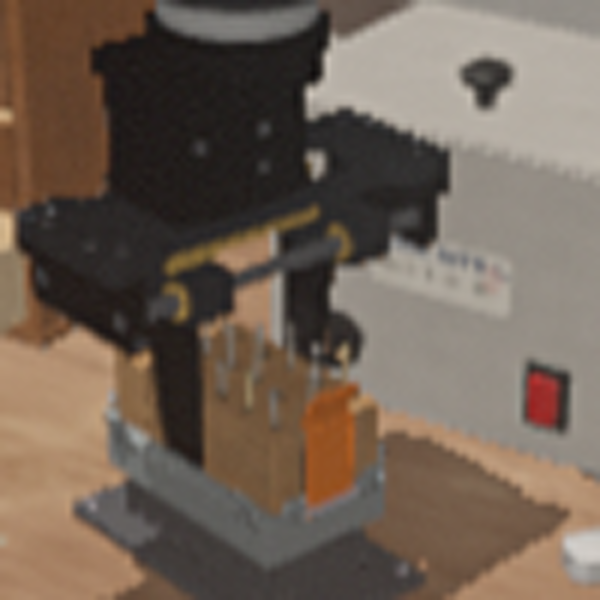

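The block is seated: the +y hook is upright and hooked over the wood, and the floor is rigid at TCP 0.0794. I'll unload, then open.

Emit:
carry_out:
  plan: [0,0,-0.001,0,0,0,0.05,0,0,-0.002,0,0,0,0.05,0,0,-0.002,0,0,0,0.05]

```text
t: 22.3
position: [0.5943, -0.0663, 0.0795]
tool_rot: [0.798, 0.603, 0.0, 0.0]
ft_force: [2.8, -0.3, -0.2]
opening: 0.0597
```

```bash
python3 st.py
```

```text
22.3 [ 0.5943 -0.0663  0.0795] quat [7.979e-01 6.028e-01 1.000e-04 1.000e-04] F tool [0.47 2.77 0.25] T [-0.18 -0.33  0.05] 0.0597
(array([ 0.0001,  0.0001, -0.0001]), array([ 0.0003, -0.    ,  0.0003]))
```

Emit:
carry_out:
  plan: [0,0.0005,-0.0003,0,0,0,0.05,0,0.0005,-0.0003,0,0,0,0.07,0,0.0005,-0.0003,0,0,0,0.09,0,0.0005,-0.0003,0,0,0,0.09,0,0.0005,-0.0003,0,0,0,0.09]

```text
t: 22.92
position: [0.5943, -0.0663, 0.0798]
tool_rot: [0.798, 0.603, -0.0, -0.0]
ft_force: [-0.3, 0.2, 0.1]
opening: 0.0894
```

```bash
python3 st.py
```

```text
22.925 [ 0.5943 -0.0663  0.0798] quat [ 7.980e-01  6.027e-01 -3.000e-04 -5.000e-04] F tool [ 0.12 -0.4  -0.14] T [ 0.06 -0.09  0.  ] 0.0894
(array([0.0001, 0.0002, 0.0002]), array([-0.0011, -0.    ,  0.0001]))
```

Released with zero force. Now retreating straight up, then back along tool -x to see the seat.

Emit:
carry_out:
  plan: [0,0,-0.01,0,0,0,0.09,0,0,-0.03,0,0,0,0.09,0,0,-0.06,0,0,0,0.09,0,0,-0.1,0,0,0,0.09,0,0,-0.15,0,0,0,0.09,-0.03,0,-0.18,0,0,0,0.09,-0.07,0,-0.18,0,0,0,0.09,-0.09,0,-0.18,0,0,0,0.09,-0.09,0,-0.18,0,0,0,0.09,-0.09,0,-0.18,0,0,0,0.09,-0.09,0,-0.18,0,0,0,0.09]

```text
t: 24.3
position: [0.5701, -0.1519, 0.2594]
tool_rot: [0.798, 0.603, -0.0, -0.001]
ft_force: [-0.6, -0.4, -0.6]
opening: 0.0894
```

```bash
python3 look.py 12
python3 - <<'E'
from h import *
crop(cv2.imread('pics/wrist12.png'),190,0,320,180,4,'pics/g.png')
crop(cv2.imread('pics/scene12.png'),195,140,270,225,8,'pics/h.png')
for n in('0','12'):
    im=cv2.imread(f'pics/scene{n}.png'); cv2.imwrite(f'pics/by{n}.png',np.hstack([cv2.resize(im[170:200,155:185],None,fx=10,fy=10),cv2.resize(im[195:225,275:315],None,fx=10,fy=10)]))
a,b=cv2.imread('pics/scene0.png').astype(int),cv2.imread('pics/scene12.png').astype(int)
print(abs(a-b)[172:196,158:182].mean(),abs(a-b)[200:215,282:307].mean())
E
```

```text
24.3 [ 0.57005198 -0.15190429  0.25938302] [ 7.97596893e-01  6.03190083e-01 -4.27301361e-04 -8.59077783e-04] [-0.59929261 -0.35946908 -0.58226546] [ 0.01060008 -0.0931298   0.03682178] 0.08944990180532914
1.916087962962963 43.75377777777778
```

View pics/g.png

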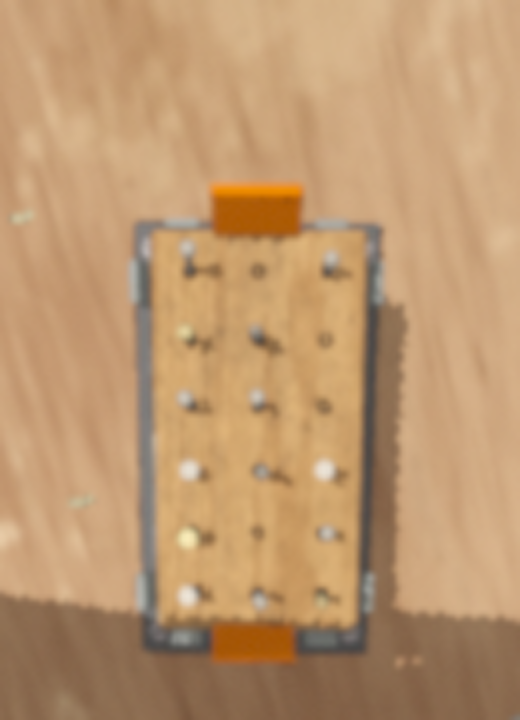

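View pics/h.png

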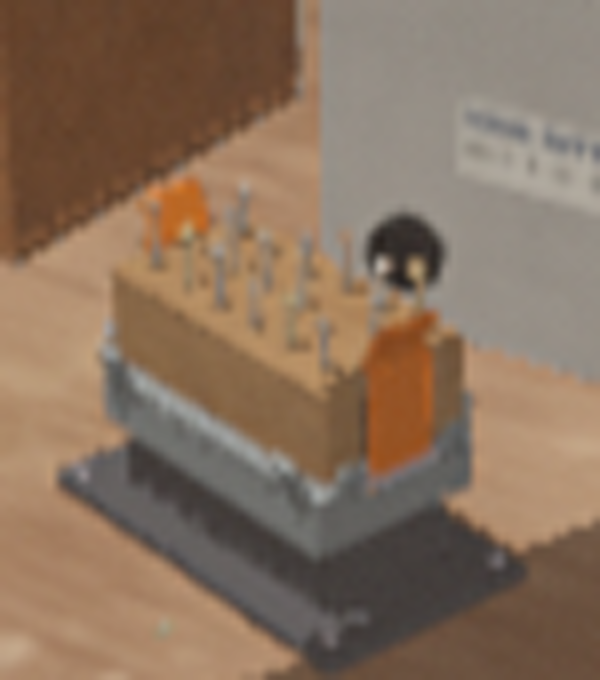

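The block sits level in the cradle with both hooks upright over its ends. The loupe region differs between the two pictures, probably because of shadow, so I'll check it.

Run:
```python
from h import *
o=[]
for n in('0','12'):
    im=cv2.imread(f'pics/top{n}.png'); o.append(np.hstack([cv2.resize(im[155:190,275:315],None,fx=7,fy=7),cv2.resize(im[200:235,130:170],None,fx=7,fy=7)]))
cv2.imwrite('pics/by.png',np.vstack(o))
```

```text
(no output)
```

View pics/by.png

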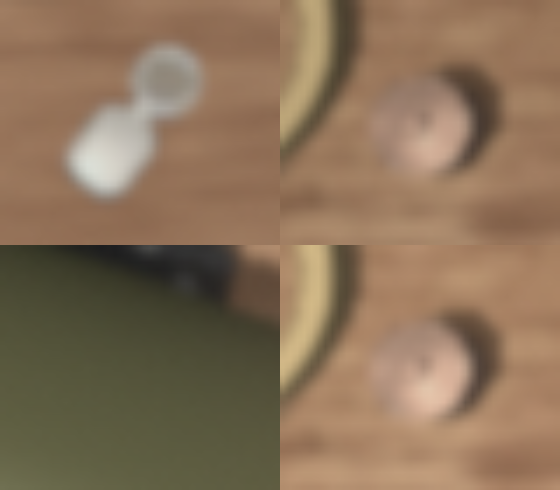

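Run:
```python
from h import *
cv2.imwrite('pics/bys.png',np.vstack([cv2.resize(cv2.imread(f'pics/scene{n}.png')[195:225,270:320],None,fx=8,fy=8) for n in('0','12')]))
```

```text
(no output)
```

View pics/bys.png

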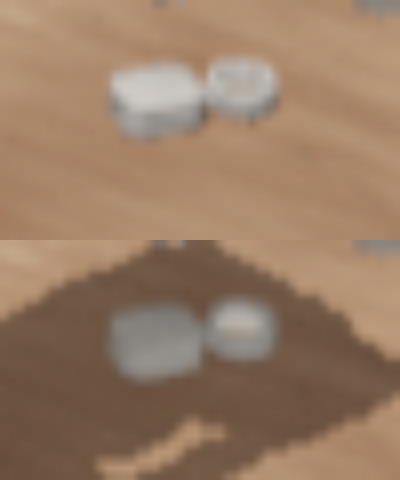

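The loupe is at the same pixels and only in the arm's shadow. The pot hasn't moved either. Handing in.

```bash
python3 -c "
from workcell import robot
print(robot.hand_in())"
```

```text
the job is handed in; nothing more can be done
None
```

The bur block is seated in the cradle with both hooks clicked over its ends, and I let go and handed the job in at about 24 s.

- **Insertion force:** The highest load I read on the cradle was about 23 N, just before the block passed the hook tips. That is above the 18 N stated for the ramps. I only read the force at the end of each move, and the final push over the lip commanded slightly more, so the true peak was probably about 25 N.
- **Sliding and click:** It slid between the lips at about 5–7 N, and the load fell to zero at the click. It met the rigid floor at a tool height of 0.0794 m. I pressed there with about 12 N, eased off, and opened the gripper with no force left on it.
- **Side load:** Under load the arm drifted sideways and tilted slightly. I corrected too far once, by about 3.7 mm, while the block was between the lips. I took that out before the corner lead-ins, and the side load stayed at about 5 N or less.
- **Last checks:** The wrist and scene pictures show the block level in the seat with both hooks upright over the wood. The gripper was clear at 0.26 m height.
- **Bystanders:** The pot and loupe are at the same pixels as at the start. The arm hid the loupe in the last top view, so I confirmed it from the scene camera, where it is only in shadow.

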